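Tighten the retaining ring of a laser window cell with a pin spanner

TASK

Tighten the brass retaining ring on the laser's window cell with the orange pin spanner. The spanner leans in its sloping rest, where it cannot be taken end-on: lift it out, stand it upright in the slot of the blue parking block and let go, then take it again from straight above, put both pins into the ring's two holes before you turn, and turn the ring clockwise until it is fully home against its stop. Let go and leave the spanner standing in the ring; turn the ring with the spanner only, not the fingers, and do not disturb the small things standing about.

Things in the scene. Friction and masses are not known exactly. Their poses are not given: they have to be found in the camera images.
- pin_spanner: Pin spanner, 0.15 kg. Origin: centre of the underside of its head; z runs along the stem, y along the line of the two pins. Dark head 64 (y) x 36 (x) x 10 mm; orange square stem 16 x 16 mm from z = 10 to 124 mm, flats facing x and y; two steel pins 6 mm thick with tapered ends at y = +-22 mm, reaching 9 mm below the head. Balances at about z = 55 mm. A half turn about z changes nothing.
- spanner_grip (a point): Centre of the stem, 70 mm along z from the head's underside (axes as the spanner's). At the start the stem leans in the rest, z axis 55 degrees from vertical, head towards the robot and low, grip end away and high, pin line level; this point is then 70 mm above the table, and the stem is clear of the cradles from 42 to 98 mm. The spanner lifts out straight up.
- spanner_head (a point): centre of the underside of the spanner's head (axes as the spanner's)
- pin_a (a point): tip of the spanner's pin at y = +22 mm, 9 mm below the head
- pin_b (a point): tip of the pin at y = -22 mm
- tool_rest: Sloping tool rest, fixed: grey foot 150 x 70 x 8 mm and two open-topped aluminium cradles, 29 mm wide, that hold the stem at 28-40 mm and 100-112 mm from the head's underside; the higher one tops out 96 mm above the table; a stop bears on the head between the pins. Origin on the table near the middle of the foot; x points up the slope, as the stem does.
- park_slot (a point): Centre of the mouth of the slot in the blue parking block (92 x 54 mm, 18 mm high, fixed). The slot is 60 mm long along the point's y and 16 mm wide along x, and open to the table; both pins go into it and the head then stands flat on the block's top, at this point's height.
- ring_face (a point): Centre of the top face of the brass ring, 36 mm above the table; turns with it. z up; y runs through the two holes, at y = +-22 mm, 10 mm wide and 12 mm deep. Ring 67 mm outside, 26 mm inside, in an aluminium collar 78 mm wide, 34 mm high, on a fixed grey foot 84 x 84 mm. Red marks on collar and ring meet when the ring is home.
- retaining_ring (a joint): Angle of the ring in rad: grows as the ring turns clockwise seen from above; starts between 0 and 0.25, the stop is at 1.25. It stays where it is left; turning takes about 0.12 N m.
- loupe: a black eye loupe, a loose bystander on the table; origin at the centre of its underside
- collet: a grey spring collet, a loose bystander on the table; origin at the centre of its underside
- parts_tin: a flat round tin, a loose bystander on the table; origin at the centre of its underside
- ring_gauge: a thick steel ring, a loose bystander on the table; origin at the centre of its underside
- tweezers: steel tweezers lying flat, a loose bystander on the table; origin at the centre of its underside
Mind the look-alikes: they are no part of the job. Of the things that look like the part that bears park_slot, the larger one is meant.

How it is judged:
By the outcome, as a careful person would: the job done as asked, in the order asked, and still so for the second after the job is handed in, with the robot touching nothing.
It also fails if it takes over 58 s, if anything falls off the work surface, if the arm or the gripper's body presses on something with over 40 N, if the wrist force passes 120 N, or if a joint passes its speed limit or range.

ROBOT

A 6-joint arm with a two-finger parallel gripper is mounted at the origin on a cart in front of the work surface, level with it; the furniture and walls round the work are solid. World frame = base frame: x ahead of the robot, y to its left, z up, the work surface at z = 0. Lengths are in m, angles in rad, forces in N, time in s.
With the tool pointing down it reaches from about 0.375 to 0.825 m from the base axis. Payload 5.5 kg.
Tool frame: the origin (TCP) lies midway between the tips of the shut fingers; the grasp point (between the pads) lies 19 mm behind it; z points along the fingers, x is the direction in which the jaws open and shut, and the axes are right-handed (so a half turn about z gives the same grasp; the last joint's range is limited). The gripper opens to 85 mm and grips with 20 to 120 N. Pads are 22 mm wide; open, the fingers measure 114 mm over their backs; the gripper's body (76 mm by 85 mm) begins 54 mm behind the grasp point. The pads swing forward as they close: fully open they stand 13 mm farther back than shut.
Start: joints at [1.114, 0.314, -0.047, 1.21, 0, 1.571], TCP at [0.265, 0.538, 0.231] pointing down, gripper open.
Joint ranges: [-2.67, 2.67], [-0.69, 1.73], [-1.03, 1.25], [-2.08, 2.16], [-1.42, 1.45], [-3.14, 3.14]. Speed limits (rad/s): [2.39, 2.39, 3.01, 3.14, 3.14, 3.14].

INTERFACE

Orientations are given as a unit quaternion [w, x, y, z].
In Python, from station import bot gives the robot as it stands. The module is installed in compiled form; this text tells all that it offers.
- The arm moves only by the tool move_arm, never from a script. Its argument "series" is a list of rows, each a list of 3 entries, a list of its own where there are three numbers: the shift along the world's x, y, z in mm, then the turn, a rotation vector about the world's x, y, z in rad, then the gripper command: -1 is shut, 1 is fully open, values between are in proportion. In form: [[[x, y, z], [rx, ry, rz], jaw], ...]. A call has 1 to 10 rows; each row is the pose to reach, as a shift and turn from the pose commanded when the call began; what a row does not reach only later rows make up. A row lasts 1/12 s, in which the tool goes at most 41.7 mm and 7.16 degrees, less where a joint would pass 70% of its speed; a pose out of reach is approached as far as the arm can. A call with a gripper value outside its range is refused whole. The fingers move at their own pace and stop on an object; "newtons" is the grip in N (left out, the last holds). Time passes only in rows, so rows that repeat a pose let the fingers close. It gives the time, the measured TCP pose, the force and the opening at its end, in the units of the state.
- bot.state(): the state, without advancing time (a new reading comes with each control period).
- bot.get_image(name): name is "scene" or "top" or "wrist"; returns (picture, depth): 400x640x3 uint8, blue, green, red; 400x640 float32, m along the optical axis (not along the pixel's ray), 0 where there is no reading.
- bot.get_calibration(name): a dict with "mtx" (3x3 intrinsics, pixels), "dist" ([k1, k2, p1, p2, k3] as OpenCV has them; the pictures are not rectified), "world_from_camera" (4x4, takes a point from camera to world coordinates); the wrist camera has in their place "T_tool_cam" (4x4, takes a point from camera to tool coordinates, whose origin is the TCP and whose axes are the tool frame's). Camera axes: x right, y down, z forward; pixel columns grow to the right and rows downward; lengths in m; the calibration is good to about 2 mm. A picture is of the moment at which its call begins: read the wrist's pose just before it. get_calibration takes no time and is no camera call.
- bot.hand_in(): hands the job in, once; it reports no verdict.
The state is a dict: "clock": time; "joint_positions": joint angles; "qd": joint speeds; "joint_torque": joint torques, N m; "eef_pos": TCP position; "tcp_rot": TCP orientation; "force": force on the tool from outside, world axes, zero at the start; "wrist_torque": the same for the moment, N m; "grip_width": finger opening in m.
Only numpy, scipy, OpenCV 4.12 (cv2) and the standard library are available. Lean on these libraries where they do the work, as an engineer would, in place of code of your own. Each camera call takes 0.05 s, during which the arm holds its last target.

## Working session

There is one attempt and no reset: what is moved stays moved. The work goes in short steps, Python scripts to look and compute and a tool call to move; the robot and the scene stay as the last step left them, time stands still between calls to the robot, and variables do not carry over. Pictures are saved under pics/ and viewed, and the job is handed in when it is done.

Besides the shell and the picture viewer there is one more tool, called after "Call:" as name(argument=value, ...) on one line, values as JSON. move_arm: Moves the arm, as the interface text tells. Its arguments: {"type":"object","properties":{"series":{"type":"array"},"newtons":{"type":"number"}},"required":["series"]}

```bash
mkdir -p pics
cat > h.py <<'E'
import numpy as np, cv2, pickle
from station import bot
def grab(name,tag):
    s=bot.state(); im,d=bot.get_image(name); c=bot.get_calibration(name)
    if 'world_from_camera' in c: T=np.array(c['world_from_camera'])
    else:
        from scipy.spatial.transform import Rotation as R
        q=s['tcp_rot']; M=np.eye(4); M[:3,:3]=R.from_quat([q[1],q[2],q[3],q[0]]).as_matrix(); M[:3,3]=s['eef_pos']
        T=M@np.array(c['T_tool_cam'])
    o=dict(im=im,d=d,K=np.array(c['mtx']),D=np.array(c['dist']),T=T)
    pickle.dump(o,open(f'{tag}.pkl','wb')); cv2.imwrite(f'pics/{tag}.png',im); return o
def load(tag): return pickle.load(open(f'{tag}.pkl','rb'))
def rays(o,uv):
    p=cv2.undistortPoints(np.array(uv,float).reshape(-1,1,2),o['K'],o['D']).reshape(-1,2)
    return o['T'][:3,3], np.c_[p,np.ones(len(p))]@o['T'][:3,:3].T
def onplane(o,uv,z):
    c,r=rays(o,uv); return c+r*((z-c[2])/r[:,2])[:,None]
def depthpt(o,uv):
    c,r=rays(o,uv); return np.array([c+ri*np.float64(o['d'][int(round(v)),int(round(u))]) for ri,(u,v) in zip(r,uv)])
def tri(o1,uv1,o2,uv2):
    c1,r1=rays(o1,[uv1]);c2,r2=rays(o2,[uv2]);A=np.c_[r1[0],-r2[0]]
    t=np.linalg.lstsq(A,c2-c1,rcond=None)[0];a=c1+r1[0]*t[0];b=c2+r2[0]*t[1]
    return (a+b)/2,np.linalg.norm(a-b)
def proj(o,P):
    Ti=np.linalg.inv(o['T']);rv=cv2.Rodrigues(Ti[:3,:3])[0]
    return cv2.projectPoints(np.array(P,float).reshape(-1,1,3),rv,Ti[:3,3],o['K'],o['D'])[0].reshape(-1,2)
E
python3 - <<'E'
from h import *
for n in ['scene','top','wrist']:
    o=grab(n,n+'0'); print(n,o['T'].round(3).tolist(),o['K'][0,0])
print(bot.state())
E
```

```text
scene [[-0.786, -0.417, 0.457, 0.144], [-0.618, 0.519, -0.59, 0.506], [0.009, -0.746, -0.666, 0.631], [0.0, 0.0, 0.0, 1.0]] 405.289285896139
top [[0.002, -0.996, 0.085, 0.457], [-1.0, -0.001, 0.014, 0.009], [-0.014, -0.085, -0.996, 0.935], [0.0, 0.0, 0.0, 1.0]] 419.4751527467643
wrist [[0.441, 0.85, 0.289, 0.19], [0.898, -0.417, -0.144, 0.574], [-0.002, 0.323, -0.946, 0.373], [0.0, 0.0, 0.0, 1.0]] 344.1438859246968
{'clock': 0.15, 'joint_positions': array([ 1.11401359e+00,  3.14074208e-01, -4.78302281e-02,  1.21020185e+00,
       -2.84748038e-05,  1.57080541e+00]), 'qd': array([ 7.76291114e-04, -1.57173734e-03,  2.37530797e-03,  2.97640927e-04,
        3.61343073e-04, -8.45478396e-05]), 'joint_torque': array([ 1.38213971e-03, -5.40045011e+01,  3.40060008e+01,  1.32576370e-02,
        7.83014298e-05, -1.07143222e-06]), 'eef_pos': array([0.26445402, 0.53809041, 0.23063466]), 'tcp_rot': array([ 3.58342383e-04,  8.48843475e-01,  5.28643856e-01, -5.48447225e-04]), 'force': array([-0.0619719 , -0.25925563, -0.42565051]), 'wrist_torque': array([-0.03703438, -0.01308797, -0.02146387]), 'grip_width': 0.08543094637861272}
```

View pics/scene0.png

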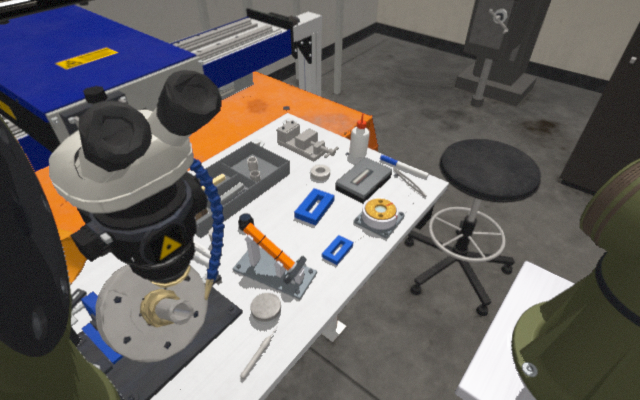

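View pics/top0.png

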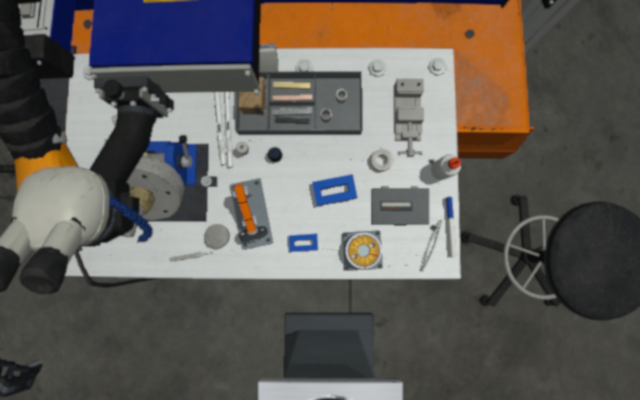

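View pics/wrist0.png

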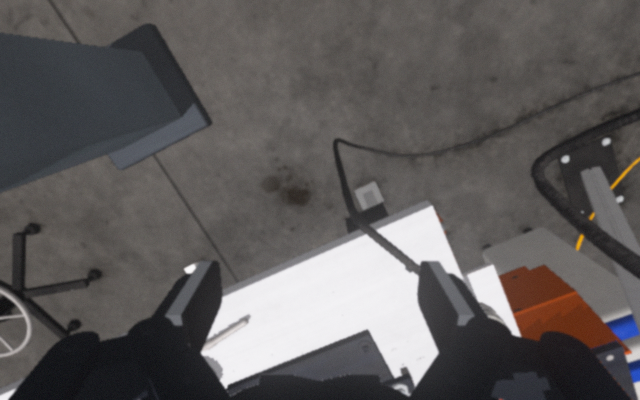

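The scene and top views show these candidates (top-view pixels):
- **Blocks with slots:** large blue (334,190), small blue (302,242), grey (400,205). The large blue one fits "blue parking block, the larger".
- **Ring:** brass ring in a collar on a grey foot at (362,250). The other brass piece, at about (155,200), is part of a dark machine.
- **Spanner:** orange, at (245,210).

I'll confirm these in an enlarged crop.

Run:
```python
from h import *
o=load('top0'); c=o['im'][130:290,190:450]; cv2.imwrite('pics/topcrop0.png',cv2.resize(c,None,fx=3,fy=3,interpolation=cv2.INTER_CUBIC))
o=load('scene0'); c=o['im'][110:330,200:460]; cv2.imwrite('pics/scenecrop0.png',cv2.resize(c,None,fx=2.7,fy=2.7,interpolation=cv2.INTER_CUBIC))
t=load('top0');hs=cv2.cvtColor(t['im'],cv2.COLOR_BGR2HSV)
m=cv2.inRange(hs,(105,120,60),(125,255,255)); m[:,:280]=0;m[:,440:]=0;m[:130]=0
n,l,st,ce=cv2.connectedComponentsWithStats(m)
for i in range(1,n):
    if st[i,4]>30:
        cnt=cv2.findContours((l==i).astype('u1')if 0 else (l==i).astype(np.uint8),cv2.RETR_EXTERNAL,cv2.CHAIN_APPROX_NONE)[0][0]
        bx=cv2.boxPoints(cv2.minAreaRect(cnt)); c=cv2.minAreaRect(cnt)[0]
        print(c,onplane(t,[c],.018).round(4),onplane(t,bx,.018).round(3).tolist(),depthpt(t,[(bx[0]*.85+np.array(c)*.15)]).round(3))
```

```text
(334.076904296875, 189.88462829589844) [[ 0.5715 -0.0085  0.018 ]] [[0.589, 0.041, 0.018], [0.606, -0.047, 0.018], [0.555, -0.057, 0.018], [0.537, 0.03, 0.018]] [[0.586 0.033 0.016]]
(302.71575927734375, 242.52029418945312) [[0.4558 0.06   0.018 ]] [[0.471, 0.091, 0.018], [0.475, 0.031, 0.018], [0.441, 0.029, 0.018], [0.437, 0.089, 0.018]] [[0.468 0.087 0.012]]
```

View pics/topcrop0.png

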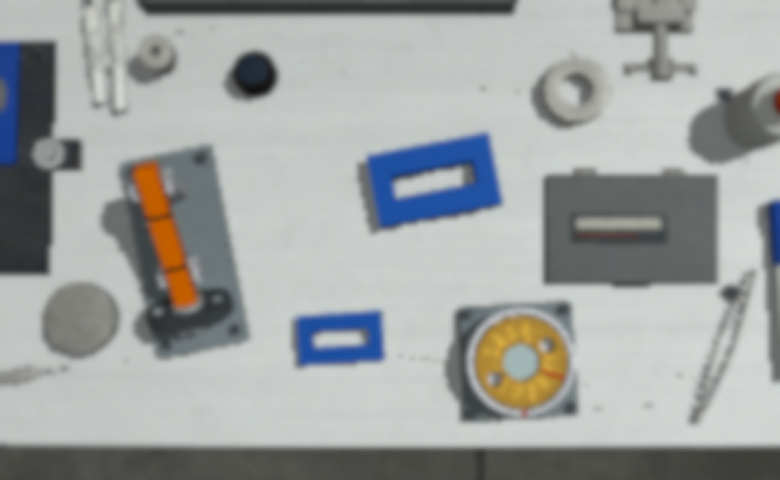

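View pics/scenecrop0.png

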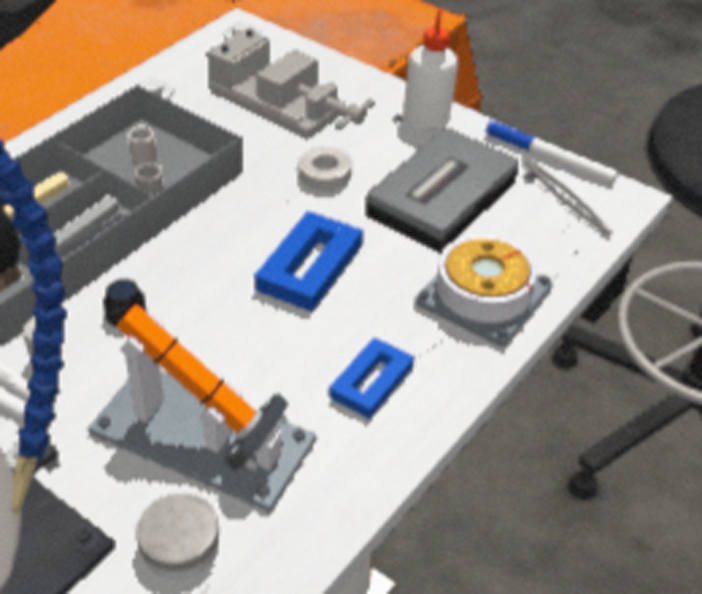

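The crops confirm three things:
- **Block:** the large blue block at top px (334,190), which is 92x54 mm.
- **Ring:** at about (363,250), with its holes at crop (547,345) and (494,380). The ring's mark is at (552,374) and the collar's at (525,410).
- **Spanner:** in its rest, with the head at crop (185,305).

Next I'll check obstacle heights and take first measurements.

Run:
```python
from h import *
G={}
for n in ['top0','scene0']:
    o=load(n); v,u=np.mgrid[0:400:2,0:640:2]; uv=np.c_[u.ravel(),v.ravel()]
    d=o['d'][uv[:,1],uv[:,0]]; c,r=rays(o,uv); P=(c+r*d[:,None])[d>0]
    for p in P:
        if 0<=p[0]<1 and -.4<p[1]<.9: 
            k=(int(p[0]//.05),int(p[1]//.05)); G[k]=max(G.get(k,-1),p[2])
print('rows x down from .95; cols y from .85 to -.4 (cm)')
for i in range(19,-1,-1): print('%.2f'%(i*.05),' '.join('%3d'%(100*G[(i,j)]) if (i,j) in G else '  .' for j in range(17,-8,-1)))
t=load('top0')
f=lambda x,y:(190+x/3,130+y/3)
for n,p,z in [('holeR',(547,345),.036),('holeL',(494,380),.036),('ring c',(520,362),.036),('stemtop',(147,165),.1),('stemhead',(185,303),.03),('loupe',(253,72),.02)]:
    print(n,onplane(t,[f(*p)],z).round(4),depthpt(t,[f(*p)]).round(3))
```

```text
rows x down from .95; cols y from .85 to -.4 (cm)
0.95   .   .   .   .   .  -2  -2   .   .   .  27  36  36  36  36  36  -2  -2  24  24  24  24  24  24  25
0.90   .   .   .   .   .   0   0  19  19   .  31  36  36  36  36  36  17  17  23  23  23  23  23  23  24
0.85   .   .   .  -1   0   0   1   .  32   .  36  36  36  36  36  35   1   0   0   0   1   0   1   1  -2
0.80   .   .   .  -1   0   0   0  34  39   0  36  36  36  36  36  36   4   4   4   4   5   5   5   0  -2
0.75   .   .   .   .   0   0   0  31  43  27  36  36  36  36  36  36   3   3   3   4   5   5   5   0  -2
0.70   .   .   .   .  -1   0   0  27  42  37  36  36  36  36  36  36   4   4   4   4   5   5   5   0  -1
0.65   .   .   .   .   .   0   0  23  40  37  36  38  38  32   4  35   4   3   4   4   3   4   2   0 -11
0.60   .   .   .   .   .   .   0  35  37  33  32  33  32   1   0   3   0   0   2   1   3   3  10  11 -85
0.55   .   .   .   .   .   .   .  32  33  30  40  40  30   8  10   0   0   2   2   3   3   3   6   6 -85
0.50   .   .   .   .   .   .   .  30  30  43  43  43  35   1   9   1   0   2   1   3   3   3   3   1 -85

[... 688 characters left out ...]
85   0   0   0   0   0   0   0   0 -85 -85 -85
0.10 -85 -85 -85 -85 -85 -85 -85 -85 -85 -85 -85 -85 -85 -85   0   0   1  32  34   1   0   0 -85 -85 -85
0.05 -85 -85 -85 -85 -85 -84 -84 -85 -85 -85 -85 -85 -85 -85 -75   1  20  33  34   2   0   0 -85 -85 -85
0.00 -85 -85 -85 -85 -85 -85 -85 -85 -85 -85 -85 -85 -85 -85 -75   1  26  27   .   . -76 -75 -85 -85 -85
holeR [[ 0.4508 -0.0898  0.036 ]] [[ 0.451 -0.091  0.022]]
holeL [[ 0.426 -0.052  0.036]] [[ 0.426 -0.053  0.028]]
ring c [[ 0.4387 -0.0705  0.036 ]] [[ 0.439 -0.071  0.029]]
stemtop [[0.5712 0.1849 0.1   ]] [[0.571 0.184 0.102]]
stemhead [[0.4804 0.1701 0.03  ]] [[0.48  0.167 0.047]]
loupe [[0.6516 0.1241 0.02  ]] [[0.649 0.123 0.031]]
```

Run:
```python
from h import *
for n in ['top0','scene0']:
    o=load(n); v,u=np.mgrid[0:400,0:640]; uv=np.c_[u.ravel(),v.ravel()]
    d=o['d'][uv[:,1],uv[:,0]]; c,r=rays(o,uv); P=(c+r*d[:,None])[d>0]
    P=P[(P[:,2]>.05)&(P[:,1]>.0)&(P[:,0]<.7)&(P[:,0]>.1)]
    rr=np.hypot(P[:,0],P[:,1]);a=np.degrees(np.arctan2(P[:,1],P[:,0]))
    for lo in range(5,80,5):
        s=(a>=lo)&(a<lo+5)
        if s.any():
            Q=P[s][np.argsort(rr[s])]; print(n,lo,s.sum(),Q[2].round(3),'r',np.sort(rr[s])[2].round(3), 'zmin',Q[:,2].min().round(2))
```

```text
top0 5 10 [0.699 0.122 0.276] r 0.709 zmin 0.27
top0 10 8 [0.699 0.125 0.276] r 0.71 zmin 0.27
top0 15 478 [0.467 0.161 0.051] r 0.494 zmin 0.05
top0 20 2235 [0.467 0.176 0.053] r 0.499 zmin 0.05
top0 25 3855 [0.521 0.3   0.314] r 0.601 zmin 0.05
top0 30 9057 [0.47  0.295 0.269] r 0.555 zmin 0.05
top0 35 8688 [0.399 0.32  0.464] r 0.512 zmin 0.05
top0 40 1982 [0.397 0.333 0.465] r 0.518 zmin 0.15
top0 60 1075 [0.225 0.475 0.298] r 0.525 zmin 0.24
top0 65 21 [0.222 0.478 0.296] r 0.528 zmin 0.29
scene0 5 494 [0.1   0.01  0.251] r 0.101 zmin 0.25
scene0 10 63 [0.1   0.02  0.296] r 0.102 zmin 0.27
scene0 15 761 [0.472 0.15  0.051] r 0.495 zmin 0.05
scene0 20 374 [0.468 0.176 0.051] r 0.5 zmin 0.05
scene0 25 820 [0.543 0.313 0.089] r 0.626 zmin 0.09
scene0 30 4135 [0.47  0.295 0.272] r 0.555 zmin 0.05
scene0 35 15475 [0.4   0.319 0.466] r 0.511 zmin 0.05
scene0 40 11944 [0.394 0.331 0.465] r 0.515 zmin 0.05
scene0 45 1810 [0.394 0.395 0.467] r 0.559 zmin 0.45
scene0 55 6 [0.287 0.493 0.486] r 0.57 zmin 0.49
scene0 60 8934 [0.239 0.497 0.562] r 0.552 zmin 0.44
scene0 65 8316 [0.23  0.502 0.557] r 0.552 zmin 0.5
```

Call:
move_arm(series=[[[-18, -37, 0], [0, 0, 0.06], 1], [[-36, -74, 0], [0, 0, 0.12], 1], [[-54, -111, 0], [0, 0, 0.18], 1], [[-72, -148, 0], [0, 0, 0.24], 1], [[-88, -179, 0], [0, 0, 0.3], 1], [[-52, -199, 0], [0, 0, 0.36], 1], [[-18, -223, 0], [0, 0, 0.42], 1], [[14, -250, 0], [0, 0, 0.48], 1], [[42, -281, 0], [0, 0, 0.54], 1], [[68, -314, 0], [0, 0, 0.6], 1]])

```text
clock: 0.98
eef_pos: [0.3334, 0.2238, 0.2314]
tcp_rot: [0.0, 0.653, 0.757, 0.0]
force: [1.6, 0.9, 0.4]
grip_width: 0.0853
```

Run:
```python
from h import *
s=bot.state();print(s['clock'],s['joint_positions'].round(3),s['eef_pos'],s['tcp_rot'],s['force'])
c=bot.get_calibration('wrist');print(np.array(c['T_tool_cam']).round(3))
```

```text
0.9833 [ 0.591 -0.063 -0.479  1.154  0.     0.444] [0.33341393 0.22375978 0.23142346] [1.10314818e-04 6.53230714e-01 7.57158788e-01 4.36836573e-04] [1.55456828 0.90305337 0.43575934]
[[ 1.    -0.     0.    -0.001]
 [-0.     0.946  0.323 -0.083]
 [-0.    -0.323  0.946 -0.143]
 [ 0.     0.     0.     1.   ]]
```

Run:
```python
from h import *
grab('wrist','w1')
```

Call:
move_arm(series=[[[25, -20, 0], [0, 0, 0], 1], [[55, -40, 0], [0, 0, 0], 1], [[85, -60, 0], [0, 0, 0], 1], [[85, -60, 0], [0, 0, 0], 1], [[85, -60, 0], [0, 0, 0], 1]])

```text
clock: 1.45
eef_pos: [0.418, 0.1639, 0.2309]
tcp_rot: [-0.0, 0.656, 0.755, -0.0]
force: [-0.3, -0.0, -0.2]
grip_width: 0.0853
```

Run:
```python
from h import *
grab('wrist','w2')
a=load('w1')['im'];b=load('w2')['im'];cv2.imwrite('pics/w12.png',cv2.resize(np.hstack([a,b]),(800,250)))
```

```text
(no output)
```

View pics/w1.png

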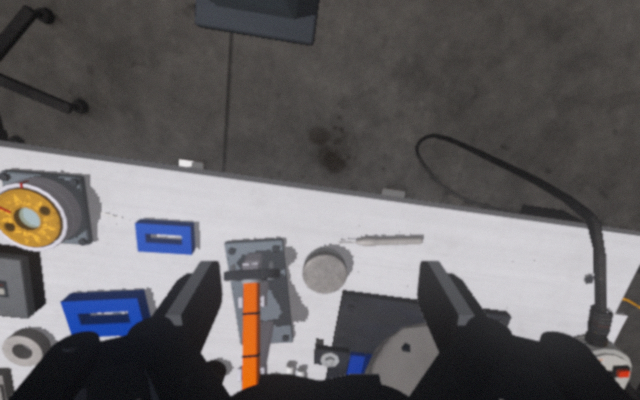

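View pics/w2.png

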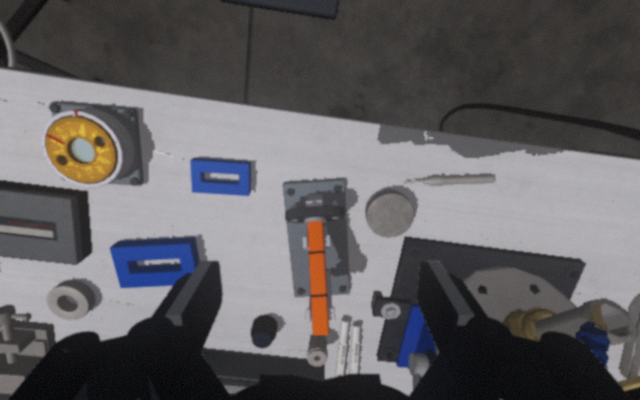

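The wrist views show the spanner at (318,275), with its head bar at (313,212) and the upper end at (320,335). The large blue block is at (155,262), and the ring's holes are at (62,160) and (98,142). I'll measure the stem from both views.

```bash
cat >> h.py <<'E'
def orange(o,box=None):
    hs=cv2.cvtColor(o['im'],cv2.COLOR_BGR2HSV); m=cv2.inRange(hs,(5,170,110),(16,255,255))
    if box: k=np.zeros_like(m);k[box[1]:box[3],box[0]:box[2]]=255;m&=k
    m=cv2.morphologyEx(m,cv2.MORPH_CLOSE,np.ones((7,7)))
    n,l,st,ce=cv2.connectedComponentsWithStats(m); i=1+np.argmax(st[1:,4]); return l==i
E
python3 - <<'E'
from h import *
ends={}
for n,box in [('top0',(225,170,270,240)),('w2',(290,210,350,345)),('scene0',(235,215,310,285)),('w1',(225,270,275,390))]:
    o=load(n);m=orange(o,box);v,u=np.nonzero(m);
    cnt=cv2.findContours(m.astype(np.uint8),cv2.RETR_EXTERNAL,cv2.CHAIN_APPROX_NONE)[0][0]
    r=cv2.minAreaRect(cnt);b=cv2.boxPoints(r)
    me=cv2.erode(m.astype(np.uint8),np.ones((3,3)))>0
    v,u=np.nonzero(me);d=o['d'][v,u];c,ry=rays(o,np.c_[u,v]);P=(c+ry*d[:,None])[d>0]
    c0=np.median(P,0);
    for _ in range(3):
        w=np.linalg.svd(P-P.mean(0),full_matrices=False)[2][0];w*=np.sign(w[2])
        e=np.linalg.norm((P-P.mean(0))-np.outer((P-P.mean(0))@w,w),axis=1);P=P[e<max(.012,np.median(e)*2)]
    t=(P-P.mean(0))@w
    print(n,m.sum(),'mean',P.mean(0).round(4),'dir',w.round(3),'ends',(P.mean(0)+w*t.min()).round(4),(P.mean(0)+w*t.max()).round(4),'yaw',np.degrees(np.arctan2(w[1],w[0])).round(1),'incl',np.degrees(np.arccos(w[2])).round(1),'px',b.round(1).tolist())
E
```

```text
top0 356 mean [0.5268 0.1772 0.0792] dir [0.806 0.167 0.569] ends [0.4819 0.1679 0.0475] [0.5674 0.1856 0.1079] yaw 11.7 incl 55.3 px [[233.60000610351562, 185.6999969482422], [241.1999969482422, 183.39999389648438], [255.10000610351562, 229.8000030517578], [247.5, 232.0]]
w2 1656 mean [0.5244 0.176  0.0776] dir [0.804 0.168 0.571] ends [0.4799 0.1667 0.046 ] [0.5653 0.1845 0.1066] yaw 11.8 incl 55.2 px [[306.6000061035156, 222.1999969482422], [321.8999938964844, 221.39999389648438], [328.20001220703125, 334.29998779296875], [313.0, 335.20001220703125]]
scene0 574 mean [0.5237 0.1812 0.0767] dir [0.803 0.164 0.574] ends [0.481  0.1725 0.0462] [0.5647 0.1896 0.106 ] yaw 11.6 incl 55.0 px [[242.5, 229.6999969482422], [249.6999969482422, 221.8000030517578], [294.20001220703125, 262.70001220703125], [286.8999938964844, 270.5]]
w1 1511 mean [0.5214 0.1764 0.0753] dir [0.802 0.171 0.572] ends [0.48   0.1675 0.0458] [0.5601 0.1847 0.1029] yaw 12.1 incl 55.1 px [[242.0, 284.0], [258.0, 284.0], [258.0, 389.0], [242.0, 389.0]]
```

Run:
```python
from h import *
for n in ['top0','scene0','w2','w1']:
    o=load(n); v,u=np.mgrid[0:400,0:640]; uv=np.c_[u.ravel(),v.ravel()]
    d=o['d'][uv[:,1],uv[:,0]]; c,r=rays(o,uv); P=(c+r*d[:,None])[(d>.25)]
    for x in np.arange(.4,.7,.05):
        for z0,z1 in [(.04,.12),(.12,.2),(.2,.6)]:
            Q=P[(P[:,2]>z0)&(P[:,2]<z1)&(P[:,0]>x)&(P[:,0]<x+.05)&(P[:,1]>.205)&(P[:,1]<.5)]
            if len(Q)>5: print(n,x.round(2),z0,len(Q),np.sort(Q[:,1])[3].round(3))
```

```text
top0 0.4 0.2 2656 0.314
top0 0.45 0.12 81 0.353
top0 0.45 0.2 4860 0.287
top0 0.5 0.04 714 0.31
top0 0.5 0.12 183 0.362
top0 0.5 0.2 3895 0.292
top0 0.55 0.04 481 0.309
top0 0.55 0.12 900 0.313
top0 0.55 0.2 2678 0.297
top0 0.6 0.04 697 0.295
top0 0.6 0.12 266 0.325
top0 0.6 0.2 3547 0.281
top0 0.65 0.04 292 0.32
top0 0.65 0.12 65 0.286
top0 0.65 0.2 4179 0.25
scene0 0.4 0.2 10026 0.316
scene0 0.45 0.12 660 0.335
scene0 0.45 0.2 11534 0.287
scene0 0.5 0.04 3419 0.31
scene0 0.5 0.12 657 0.363
scene0 0.5 0.2 1533 0.297
scene0 0.55 0.04 1131 0.309
scene0 0.55 0.12 1957 0.368
scene0 0.55 0.2 709 0.432
scene0 0.6 0.04 326 0.43
scene0 0.6 0.12 194 0.383
scene0 0.65 0.04 135 0.431
scene0 0.65 0.2 1073 0.253
w2 0.45 0.12 1586 0.368
w2 0.5 0.04 4454 0.331
w2 0.5 0.12 493 0.36
w2 0.55 0.04 22 0.308
w2 0.6 0.04 706 0.296
w1 0.5 0.04 3181 0.309
w1 0.55 0.04 39 0.31
```

Call:
move_arm(series=[[[35, 4, -20], [0, 0, 0.02], 0.2], [[72, 8, -40], [0, 0, 0.04], 0.2], [[111, 13, -55], [0, 0, 0.065], 0.2], [[111, 13, -80], [0, 0, 0.065], 0.2], [[111, 13, -95], [0, 0, 0.065], 0.2], [[111, 13, -95], [0, 0, 0.065], 0.2]])

```text
clock: 2.0
eef_pos: [0.5248, 0.1784, 0.1324]
tcp_rot: [-0.002, 0.629, 0.777, -0.003]
force: [-0.6, -1.4, 0.6]
grip_width: 0.0509
```

Run:
```python
from h import *
o=grab('wrist','w3');print(bot.state()['eef_pos'],bot.state()['tcp_rot'],bot.state()['grip_width'])
```

```text
[0.52551844 0.17854647 0.1344682 ] [-0.00142372  0.62907847  0.77733784 -0.00203431] 0.051451829424606924
```

View pics/w3.png

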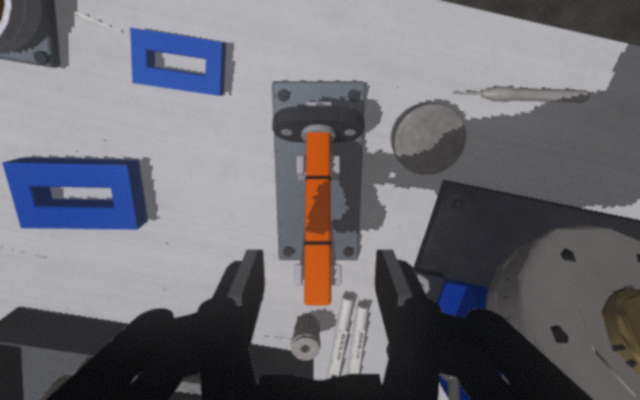

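The stem (u≈318) is centred between the fingers at u≈250 and 390, so I'll go down and grip.

Call:
move_arm(newtons=70, series=[[[0, 0, -30], [0, 0, 0], 0.2], [[0, 0, -60], [0, 0, 0], 0.2], [[0, 0, -84], [0, 0, 0], 0.2], [[0, 0, -84], [0, 0, 0], 0.2], [[0, 0, -84], [0, 0, 0], 0.2], [[0, 0, -84], [0, 0, 0], -0.5], [[0, 0, -84], [0, 0, 0], -0.8], [[0, 0, -84], [0, 0, 0], -1], [[0, 0, -84], [0, 0, 0], -1], [[0, 0, -84], [0, 0, 0], -1]])

```text
clock: 2.88
eef_pos: [0.5298, 0.1785, 0.0546]
tcp_rot: [0.001, 0.63, 0.777, 0.001]
force: [-2.3, -0.0, 7.7]
grip_width: 0.0151
```

Call:
move_arm(series=[[[0, 0, 3], [0, 0, 0], -1], [[0, 0, 6], [0, 0, 0], -1], [[0, 0, 20], [0, 0, 0], -1], [[0, 0, 40], [0, 0, 0], -1], [[0, 0, 60], [0, 0, 0], -1], [[0, 0, 90], [0, 0, 0], -1], [[0, 0, 120], [0, 0, 0], -1], [[0, 0, 150], [0, 0, 0], -1], [[0, 0, 150], [0, 0, 0], -1]])

```text
clock: 3.63
eef_pos: [0.5314, 0.179, 0.209]
tcp_rot: [0.003, 0.63, 0.777, 0.004]
force: [1.5, 0.6, -0.6]
grip_width: 0.0147
```

Run:
```python
from h import *
o=grab('wrist','w4');o=grab('scene','s4')
cv2.imwrite('pics/s4c.png',cv2.resize(o['im'][100:330,180:460],None,fx=2.5,fy=2.5))
s=bot.state();print(s['eef_pos'],s['force'],s['wrist_torque'])
```

```text
[0.52919928 0.17829013 0.20385099] [-0.58862475  0.07680444 -2.25605806] [-0.02946096 -0.00413886 -0.00628405]
```

View pics/w4.png

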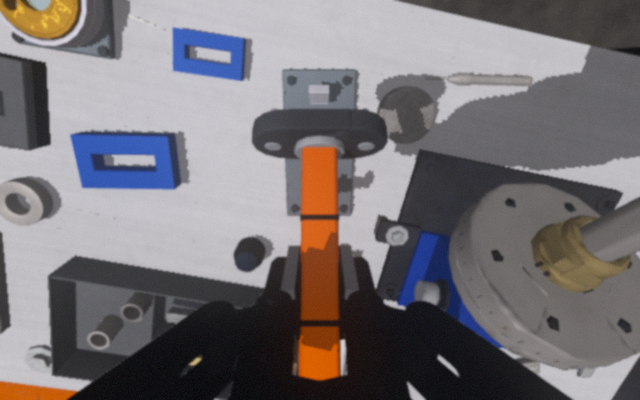

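View pics/s4c.png

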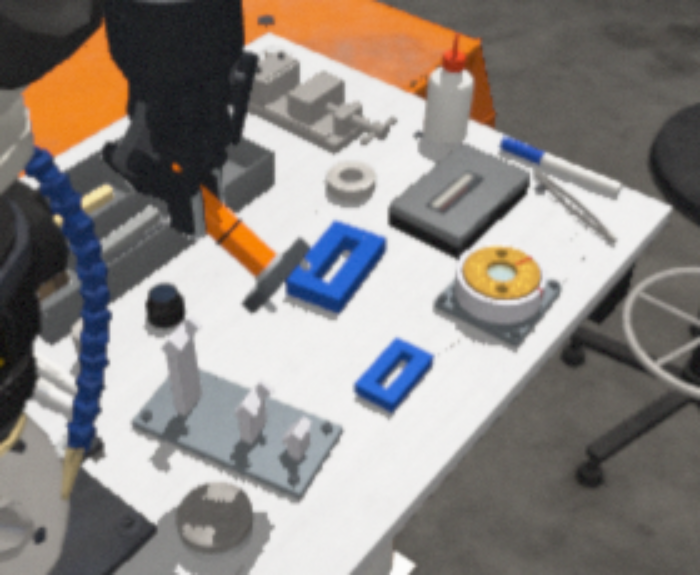

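The spanner is held at the grip with its head end toward the robot, at px (320,130) in the wrist view. The rest is empty and the bystanders stand as before. Now I'll measure the block and ring more finely.

Run:
```python
from h import *
for n in ['top0','scene0','w2','w3','w4']:
    o=load(n); hs=cv2.cvtColor(o['im'],cv2.COLOR_BGR2HSV)
    m=cv2.inRange(hs,(100,110,40),(125,255,255))
    v,u=np.nonzero(m); d=o['d'][v,u]; c,r=rays(o,np.c_[u,v]); P=c+r*d[:,None]
    s=(d>0)&(abs(P[:,0]-.5715)<.08)&(abs(P[:,1]+.0085)<.075)
    P=P[s]
    zt=np.percentile(P[:,2],80); 
    zt=np.median(P[P[:,2]>.012][:,2])
    m2=np.zeros(m.shape,np.uint8); Q=P[abs(P[:,2]-zt)<.003]
    uv=np.c_[u,v][s][abs(P[:,2]-zt)<.003]
    X=onplane(o,uv,.018)
    rc=cv2.minAreaRect((X[:,:2]*1000).astype(np.float32))
    # slot: hole in top mask
    m2[uv[:,1],uv[:,0]]=255; m2=cv2.morphologyEx(m2,cv2.MORPH_CLOSE,np.ones((3,3)))
    cs,h=cv2.findContours(m2,cv2.RETR_CCOMP,cv2.CHAIN_APPROX_NONE)
    hol=[cv for cv,hh in zip(cs,h[0]) if hh[3]>=0 and len(cv)>15]
    out=[]
    for k in hol:
        X=onplane(o,k.reshape(-1,2),.018); out.append(cv2.minAreaRect((X[:,:2]*1000).astype(np.float32)))
    print(n,'zt',zt.round(4),len(Q),'outer',rc,'\n   slot',out)
```

```text
top0 zt 0.0182 704 outer ((571.5884399414062, -8.591148376464844), (52.62649154663086, 90.43195343017578), 11.396966934204102) 
   slot [((571.5133056640625, -8.56146240234375), (21.308948516845703, 65.30084228515625), 11.418547630310059)]
scene0 zt 0.0183 534 outer ((571.136474609375, -7.321880340576172), (53.817474365234375, 92.05816650390625), 11.345102310180664) 
   slot [((571.443115234375, -7.264453887939453), (20.977638244628906, 64.81023406982422), 11.217474937438965)]
w2 zt 0.0177 2476 outer ((571.1084594726562, -9.72348403930664), (55.26011657714844, 92.69278717041016), 10.475231170654297) 
   slot [((570.759521484375, -9.628393173217773), (18.29664421081543, 60.825931549072266), 11.118072509765625)]
w3 zt 0.0178 6578 outer ((571.4893798828125, -9.239982604980469), (54.45231246948242, 94.13899993896484), 11.045578956604004) 
   slot [((571.3612060546875, -8.754850387573242), (16.595325469970703, 59.607643127441406), 11.967962265014648)]
w4 zt 0.0178 4098 outer ((571.6965942382812, -9.618473052978516), (54.09933853149414, 93.03473663330078), 11.176078796386719) 
   slot [((571.1561889648438, -8.970285415649414), (17.230409622192383, 60.611534118652344), 11.99552059173584)]
```

Call:
move_arm(series=[[[6, -20, 0], [0.0235, -0.113, 0], -1], [[13, -42, 0], [0.047, -0.226, 0], -1], [[20, -65, 0], [0.0706, -0.339, 0], -1], [[27, -88, 0], [0.094, -0.452, 0], -1], [[34, -111, 0], [0.1175, -0.565, 0], -1], [[41, -134, 0], [0.141, -0.678, 0], -1], [[48, -157, 0], [0.1645, -0.791, 0], -1], [[57, -182, 0], [0.1955, -0.94, 0], -1], [[57, -182, 0], [0.1955, -0.94, 0], -1], [[57, -182, 0], [0.1955, -0.94, 0], -1]])

```text
clock: 4.57
eef_pos: [0.6111, -0.0153, 0.225]
tcp_rot: [0.275, 0.564, 0.697, 0.346]
force: [0.2, -0.1, -1.7]
grip_width: 0.015
```

Run:
```python
from h import *
s=bot.state();print(s['eef_pos'],s['tcp_rot'],s['joint_positions'].round(3),s['force'])
from scipy.spatial.transform import Rotation as R
q=s['tcp_rot'];print(R.from_quat([*q[1:],q[0]]).as_matrix().round(3))
o=grab('wrist','w5');o=grab('scene','s5');cv2.imwrite('pics/s5c.png',cv2.resize(o['im'][80:330,180:460],None,fx=2.4,fy=2.4));grab('top','t5')
```

```text
[ 0.61114191 -0.01533131  0.2250343 ] [0.275205   0.56394972 0.69731357 0.34637653] [-0.201 -0.16  -1.026 -0.167  0.33  -0.257] [ 0.17398149 -0.12569343 -1.70643655]
[[-0.212  0.596  0.774]
 [ 0.977  0.124  0.173]
 [ 0.007  0.793 -0.609]]
```

View pics/w5.png

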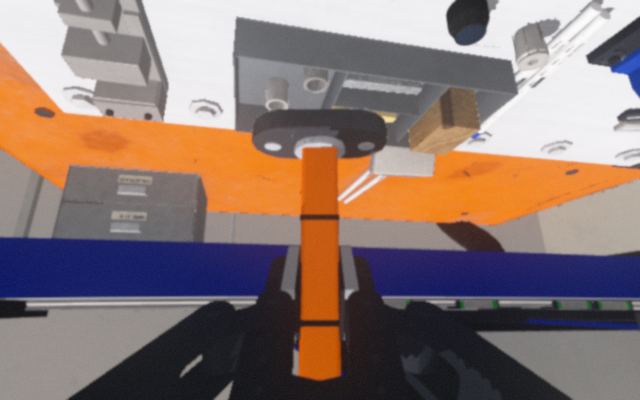

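View pics/s5c.png

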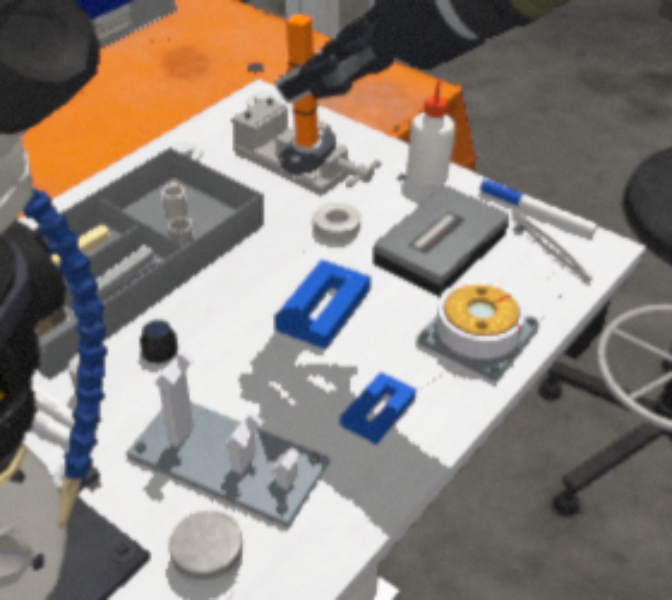

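View pics/t5.png

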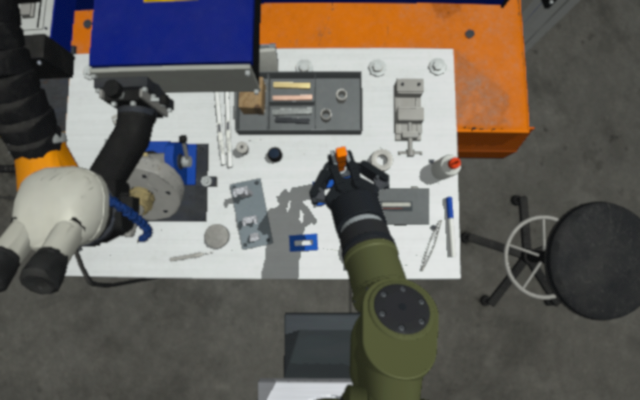

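The spanner hangs about upright, but joint 3 is at its limit (-1.026) and the pose stopped short at a tilt of about 52° instead of 55°. I'll ease the tilt to see what is reachable and log joints for a quick reach model.

Call:
move_arm(series=[[[0, 0, 0], [-0.0215, 0.103, 0], -1], [[0, 0, 0], [-0.043, 0.206, 0], -1], [[0, 0, 0], [-0.043, 0.206, 0], -1], [[0, 0, 0], [-0.043, 0.206, 0], -1]])

```text
clock: 5.05
eef_pos: [0.6129, -0.0101, 0.2275]
tcp_rot: [0.214, 0.587, 0.731, 0.274]
force: [0.8, 0.0, -0.9]
grip_width: 0.0148
```

```bash
cat >> h.py <<'E'
def log():
    s=bot.state(); L=[]
    try: L=pickle.load(open('log.pkl','rb'))
    except Exception: pass
    L.append((s['joint_positions'],s['eef_pos'],s['tcp_rot'])); pickle.dump(L,open('log.pkl','wb'))
    from scipy.spatial.transform import Rotation as R
    q=s['tcp_rot'];M=R.from_quat([*q[1:],q[0]]).as_matrix()
    print('t',round(s['clock'],2),'pos',s['eef_pos'].round(4),'q',s['joint_positions'].round(3),'z',M[:,2].round(3),'x',M[:,0].round(3),'F',s['force'].round(1),'M',s['wrist_torque'].round(2),'w',round(s['grip_width'],4))
E
python3 -c "
from h import *
log()"
```

```text
t 5.05 pos [ 0.6129 -0.0101  0.2275] q [-0.147 -0.127 -0.808  0.216  0.243 -0.279] z [ 0.634  0.149 -0.758] x [-0.219  0.976  0.008] F [ 0.8  0.  -0.9] M [-0.23  0.79  0.01] w 0.0148
```

Call:
move_arm(series=[[[-10, 1, -30], [0, 0, 0], -1], [[-20, 2, -60], [0, 0, 0], -1], [[-30, 4, -90], [0, 0, 0], -1], [[-30, 4, -115], [0, 0, 0], -1], [[-30, 4, -115], [0, 0, 0], -1], [[-30, 4, -115], [0, 0, 0], -1]])

```text
clock: 5.55
eef_pos: [0.5816, -0.0075, 0.1109]
tcp_rot: [0.213, 0.588, 0.731, 0.273]
force: [-0.0, -0.2, -1.9]
grip_width: 0.0148
```

Run:
```python
from h import *
log()
from scipy.optimize import least_squares
from scipy.spatial.transform import Rotation as R
L=pickle.load(open('log.pkl','rb'))
L=L+[(np.array([1.114,.31407,-.04783,1.2102,0,1.5708]),np.array([.26445,.53809,.23063]),np.array([.000358,.84884,.52864,-.00055])),
(np.array([.591,-.063,-.479,1.154,0,.444]),np.array([.33341,.22376,.23142]),np.array([.00011,.65323,.75716,.00044])),
(np.array([-.201,-.16,-1.026,-.167,.33,-.257]),np.array([.61114,-.01533,.22503]),np.array([.2752,.56395,.69731,.34638]))]
def fk(p,q):
    a,h,L1,L2,l1,l2,b=p
    r=a+L1*np.sin(q[1])+L2*np.cos(q[1]-q[2])+b*np.sin(q[1]-q[2]); z=h+L1*np.cos(q[1])-L2*np.sin(q[1]-q[2])+b*np.cos(q[1]-q[2])
    t=q[1]-q[2]+q[3]; d=np.array([np.cos(t),0,-np.sin(t)])
    z5=R.from_rotvec(np.array([np.sin(t),0,np.cos(t)])*q[4]).apply(d)
    P=np.array([r,0,z])+l1*d+l2*z5
    Rz=R.from_euler('z',q[0]); return Rz.apply(P),Rz.apply(z5)
def res(p):
    o=[]
    for q,x,w in L: o+=list((fk(p,q)[0]-x)*1000)
    return np.r_[o,np.array([p[0],p[6]])*5]
s=least_squares(res,[0.02,.3,.5,.45,.1,.3,0]);print(s.x.round(3),np.abs(s.fun).round(1))
for q,x,w in L: print(fk(s.x,q)[1].round(3),R.from_quat([*w[1:],w[0]]).as_matrix()[:,2].round(3))
pickle.dump(s.x,open('kin.pkl','wb'))
yaw=np.radians(11.4)
for th in [55,50,47,45,43,40,37]:
    for grip in (.070,.066):
        t=np.radians(th);zt=np.array([np.sin(t)*np.cos(yaw),np.sin(t)*np.sin(yaw),-np.cos(t)])
        tc=np.array([.5713,-.0088,.018+grip])+.019*zt
        best=min((least_squares(lambda q:np.r_[(fk(s.x,q)[0]-tc)*100,(fk(s.x,q)[1]-zt)*20],q0[:5]) for q0,_,_ in L),key=lambda r:r.cost)
        print(th,grip,best.x.round(3),best.cost.round(5))
```

```text
t 5.55 pos [ 0.5816 -0.0075  0.1109] q [-0.151  0.003 -1.026 -0.128  0.244 -0.281] z [ 0.632  0.148 -0.76 ] x [-0.217  0.976  0.01 ] F [-0.  -0.2 -1.9] M [-0.2   0.88 -0.01] w 0.0148
[0.    0.284 0.521 0.441 0.133 0.331 0.076] [0.1 0.1 0.  0.  0.1 0.1 0.  0.  0.  0.  0.1 0.  0.1 0.1 0.1 0.  0.4]
[ 0.634  0.149 -0.758] [ 0.634  0.149 -0.758]
[ 0.632  0.148 -0.76 ] [ 0.632  0.148 -0.76 ]
[-0.001 -0.001 -1.   ] [-0.001 -0.001 -1.   ]
[ 0.001  0.    -1.   ] [ 0.001  0.001 -1.   ]
[ 0.774  0.173 -0.609] [ 0.774  0.173 -0.609]
55 0.07 [-0.182  0.268 -1.289 -0.911  0.31 ] 0.0
55 0.066 [-0.182  0.286 -1.291 -0.93   0.31 ] 0.0
50 0.07 [-0.164  0.173 -1.219 -0.66   0.276] 0.0
50 0.066 [-0.164  0.187 -1.222 -0.678  0.276] 0.0
47 0.07 [-0.154  0.135 -1.174 -0.527  0.255] 0.0
47 0.066 [-0.154  0.148 -1.177 -0.543  0.255] 0.0
45 0.07 [-0.146  0.116 -1.143 -0.444  0.242] 0.0
45 0.066 [-0.146  0.129 -1.147 -0.459  0.242] 0.0
43 0.07 [-0.139  0.103 -1.111 -0.365  0.228] 0.0
43 0.066 [-0.139  0.114 -1.115 -0.38   0.228] 0.0
40 0.07 [-0.128  0.09  -1.063 -0.254  0.208] 0.0
40 0.066 [-0.128  0.1   -1.067 -0.268  0.208] 0.0
37 0.07 [-0.118  0.086 -1.013 -0.149  0.189] 0.0
37 0.066 [-0.118  0.095 -1.017 -0.163  0.189] 0.0
```

The reach model fits to 0.1 mm. At the block, the tool can lean at most about 37°, and the stem is held at 55° to the tool. So I'll put the pins in the slot with the stem leaning a little. Then I'll swing it upright against the slot wall with a light grip, so it pivots between the pads. First I'll measure how it sits in the hand.

```bash
cat > kin.py <<'E'
from h import *
from scipy.optimize import least_squares
from scipy.spatial.transform import Rotation as R
KP=pickle.load(open('kin.pkl','rb'))
def fk(q,p=KP):
    a,h,L1,L2,l1,l2,b=p
    r=a+L1*np.sin(q[1])+L2*np.cos(q[1]-q[2])+b*np.sin(q[1]-q[2]); z=h+L1*np.cos(q[1])-L2*np.sin(q[1]-q[2])+b*np.cos(q[1]-q[2])
    t=q[1]-q[2]+q[3]; d=np.array([np.cos(t),0,-np.sin(t)])
    z5=R.from_rotvec(np.array([np.sin(t),0,np.cos(t)])*q[4]).apply(d)
    P=np.array([r,0,z])+l1*d+l2*z5
    Rz=R.from_euler('z',q[0]); return Rz.apply(P),Rz.apply(z5)
def ik(tc,zt,q0=(-.15,.0,-1.0,-.13,.24)):
    r=least_squares(lambda q:np.r_[(fk(q)[0]-tc)*100,(fk(q)[1]-zt)*20],q0); return r.x,r.cost
def zdir(th,yaw): t=np.radians(th);y=np.radians(yaw);return np.array([np.sin(t)*np.cos(y),np.sin(t)*np.sin(y),-np.cos(t)])
E
python3 - <<'E'
from kin import *
Tt=np.array(bot.get_calibration('wrist')['T_tool_cam'])
for n,box in [('w4',(295,130,345,380)),('w5',(295,130,345,380))]:
    o=load(n);m=orange(o,box);me=cv2.erode(m.astype(np.uint8),np.ones((3,3)))>0
    v,u=np.nonzero(me);d=o['d'][v,u];c,ry=rays(o,np.c_[u,v]);P=(c+ry*d[:,None])[d>0]
    M=o['T']@np.linalg.inv(Tt); P=(P-M[:3,3])@M[:3,:3]   # tool frame
    for _ in range(4):
        w=np.linalg.svd(P-P.mean(0),full_matrices=False)[2][0];w*=-np.sign(w[2])
        e=np.linalg.norm((P-P.mean(0))-np.outer((P-P.mean(0))@w,w),axis=1);P=P[e<max(.010,np.median(e)*2)]
    t=(P-P.mean(0))@w;a,b=P.mean(0)+w*t.min(),P.mean(0)+w*t.max()
    print(n,'dir tool',w.round(3),'angle',np.degrees(np.arccos(-w[2])).round(1),'head end',a.round(4),'top end',b.round(4),'len',(t.max()-t.min()).round(4))
for th in (34,36,38,40,42,44):
  for x in (0,.012,.024):
    zt=zdir(th,11.4);q,c=ik(np.array([.5713+x,-.0088+x*.2,.086])+.019*zt,zt); print(th,x,q.round(3))
E
```

```text
w4 dir tool [ 0.     0.821 -0.57 ] angle 55.2 head end [-0.0014 -0.0524  0.0098] top end [-0.0014  0.0064 -0.031 ] len 0.0716
w5 dir tool [ 0.001  0.821 -0.57 ] angle 55.2 head end [-0.0013 -0.0489  0.0074] top end [-0.0013  0.0236 -0.043 ] len 0.0883
34 0 [-0.108  0.092 -0.965 -0.058  0.17 ]
34 0.012 [-0.099  0.112 -0.941 -0.055  0.165]
34 0.024 [-0.09   0.132 -0.918 -0.053  0.16 ]
36 0 [-0.114  0.09  -0.998 -0.123  0.182]
36 0.012 [-0.105  0.11  -0.975 -0.121  0.177]
36 0.024 [-0.096  0.13  -0.952 -0.118  0.172]
38 0 [-0.121  0.091 -1.032 -0.19   0.195]
38 0.012 [-0.112  0.111 -1.009 -0.188  0.189]
38 0.024 [-0.103  0.13  -0.985 -0.185  0.184]
40 0 [-0.128  0.095 -1.065 -0.261  0.208]
40 0.012 [-0.118  0.115 -1.042 -0.259  0.202]
40 0.024 [-0.109  0.134 -1.018 -0.256  0.196]
42 0 [-0.135  0.103 -1.097 -0.334  0.221]
42 0.012 [-0.125  0.122 -1.074 -0.332  0.215]
42 0.024 [-0.115  0.141 -1.051 -0.329  0.208]
44 0 [-0.143  0.115 -1.129 -0.411  0.235]
44 0.012 [-0.132  0.133 -1.106 -0.409  0.228]
44 0.024 [-0.121  0.151 -1.083 -0.405  0.221]
```

Call:
move_arm(series=[[[11, 3, -2], [-0.007, 0.012, -0.012], -1], [[22, 5, -6], [-0.015, 0.024, -0.025], -1], [[22, 5, -6], [-0.015, 0.024, -0.025], -1], [[22, 5, -6], [-0.015, 0.024, -0.025], -1]])

```text
clock: 5.88
eef_pos: [0.6015, -0.0022, 0.1044]
tcp_rot: [0.211, 0.599, 0.728, 0.257]
force: [-0.8, -0.1, -1.2]
grip_width: 0.0149
```

Run:
```python
from kin import *
log()
o=grab('scene','s6');cv2.imwrite('pics/s6c.png',cv2.resize(o['im'][130:250,260:400],None,fx=5,fy=5,interpolation=cv2.INTER_CUBIC))
o=grab('top','t6');cv2.imwrite('pics/t6c.png',cv2.resize(o['im'][140:230,280:400],None,fx=6,fy=6,interpolation=cv2.INTER_CUBIC))
```

```text
t 5.88 pos [ 0.6015 -0.0022  0.1044] q [-0.106  0.048 -0.976 -0.109  0.187 -0.236] z [ 0.616  0.121 -0.779] x [-0.193  0.981  0.   ] F [-0.8 -0.1 -1.2] M [-0.21  0.86 -0.  ] w 0.0149
```

View pics/s6c.png

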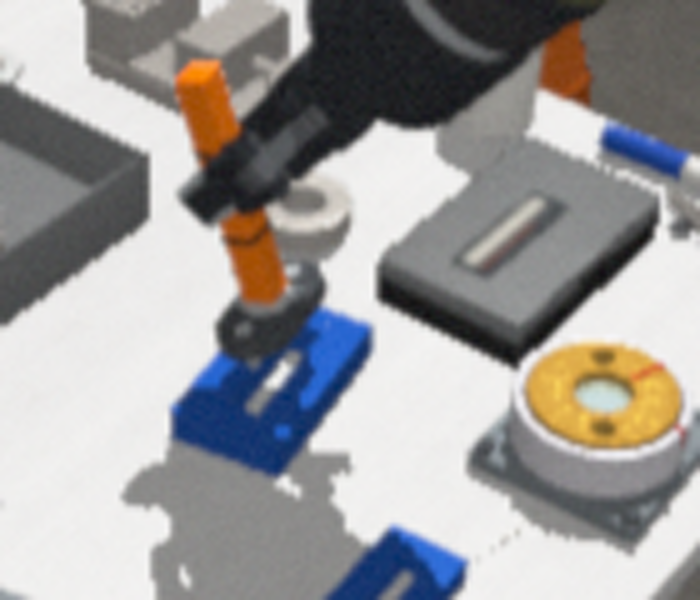

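View pics/t6c.png

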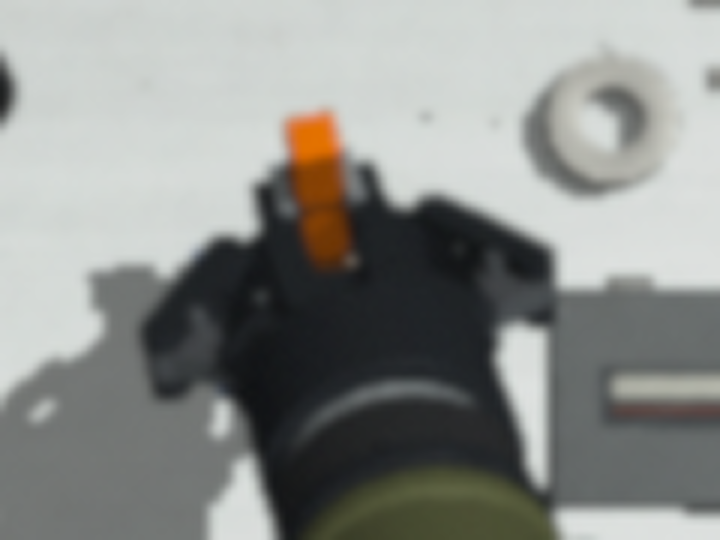

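Run:
```python
from kin import *
s=bot.state();q=s['tcp_rot'];M=R.from_quat([*q[1:],q[0]]).as_matrix();p=s['eef_pos']
S=M@np.array([0,.821,-.571]);Y=M[:,0];X=np.cross(Y,S)
g=p-M[:,2]*.0168
print('lean',np.degrees(np.arccos(S[2])),S.round(3),'X',X.round(3))
for zg in (66,70,74):
    top=[g+S*(124-zg)/1000+X*a+Y*b for a,b in [(-.008,-.008),(.008,-.008),(.008,.008),(-.008,.008)]]
    base=[g+S*(10-zg)/1000+X*a+Y*b for a,b in [(-.008,-.008),(-.008,.008)]]
    hd=[g+S*(10-zg)/1000+Y*b for b in (-.032,.032)]; tips=[g+S*(-9-zg)/1000+Y*b for b in (-.022,.022)]
    for n,c0,k in [('s6',(260,130),5),('t6',(280,140),6)]:
        o=load(n); print(zg,n,'top',((proj(o,top)-c0)*k).round().tolist(),'base',((proj(o,base)-c0)*k).round().tolist(),'hd',((proj(o,hd)-c0)*k).round().tolist())
        im=o['im']
    print('head',(g-S*zg/1000).round(4),'tips',np.array(tips).round(4).tolist())
```

```text
lean 16.330699511183322 [0.276 0.054 0.96 ] X [ 0.942  0.184 -0.281]
66 s6 top [[217.0, 44.0], [184.0, 43.0], [164.0, 63.0], [197.0, 63.0]] base [[288.0, 276.0], [270.0, 297.0]] hd [[298.0, 244.0], [227.0, 328.0]]
66 t6 top [[342.0, 140.0], [332.0, 94.0], [281.0, 104.0], [291.0, 150.0]] base [[352.0, 288.0], [307.0, 297.0]] hd [[415.0, 254.0], [235.0, 289.0]]
head [ 0.5728 -0.0083  0.0541] tips [[0.5745, -0.0304, 0.0454], [0.566, 0.0128, 0.0454]]
70 s6 top [[219.0, 52.0], [187.0, 52.0], [167.0, 71.0], [200.0, 72.0]] base [[290.0, 283.0], [273.0, 304.0]] hd [[300.0, 251.0], [230.0, 336.0]]
70 t6 top [[342.0, 146.0], [332.0, 100.0], [282.0, 110.0], [291.0, 156.0]] base [[352.0, 292.0], [307.0, 301.0]] hd [[415.0, 259.0], [236.0, 294.0]]
head [ 0.5716 -0.0086  0.0502] tips [[0.5734, -0.0306, 0.0416], [0.5649, 0.0125, 0.0416]]
74 s6 top [[222.0, 61.0], [189.0, 60.0], [170.0, 80.0], [202.0, 81.0]] base [[292.0, 291.0], [275.0, 312.0]] hd [[302.0, 258.0], [232.0, 343.0]]
74 t6 top [[343.0, 152.0], [333.0, 106.0], [282.0, 116.0], [292.0, 161.0]] base [[352.0, 297.0], [308.0, 306.0]] hd [[415.0, 264.0], [236.0, 298.0]]
head [ 0.5705 -0.0088  0.0464] tips [[0.5723, -0.0308, 0.0377], [0.5638, 0.0123, 0.0378]]
```

The stem leans 16° and is held at about 73 mm. The head sits above the block at (.571,-.009), and the pin tips line up with the slot (crop (270,370)). I'll lower the pins in.

Call:
move_arm(series=[[[2, 0.5, -8], [0, 0, 0], -1], [[3, 0.6, -15], [0, 0, 0], -1], [[3, 0.6, -20], [0, 0, 0], -1], [[3, 0.6, -23], [0, 0, 0], -1], [[3, 0.6, -23], [0, 0, 0], -1], [[3, 0.6, -23], [0, 0, 0], -1]])

```text
clock: 6.48
eef_pos: [0.606, -0.0026, 0.0817]
tcp_rot: [0.212, 0.6, 0.728, 0.257]
force: [-0.3, -0.5, -0.4]
grip_width: 0.015
```

Run:
```python
from kin import *
log()
o=grab('scene','s7');cv2.imwrite('pics/s7c.png',cv2.resize(o['im'][130:250,260:400],None,fx=5,fy=5,interpolation=cv2.INTER_CUBIC))
```

```text
t 6.48 pos [ 0.606  -0.0026  0.0817] q [-0.105  0.105 -0.992 -0.183  0.185 -0.234] z [ 0.616  0.12  -0.778] x [-0.191  0.982 -0.   ] F [-0.3 -0.5 -0.4] M [-0.14  0.81 -0.03] w 0.015
```

View pics/s7c.png

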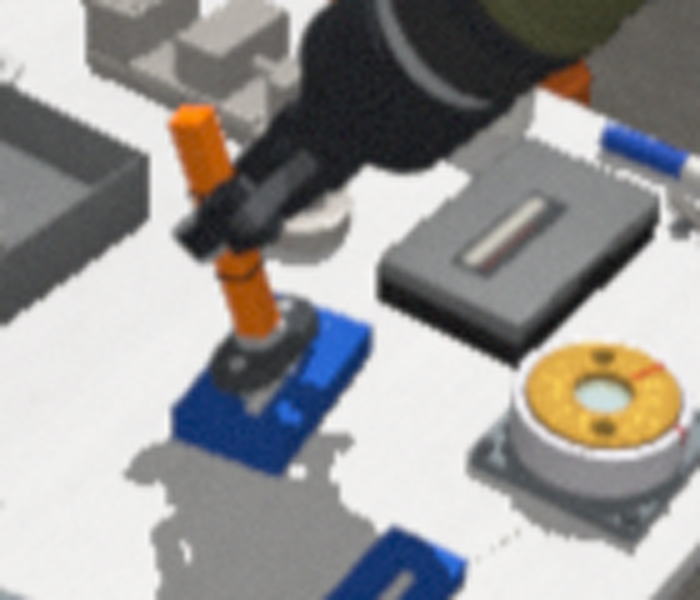

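Call:
move_arm(newtons=25, series=[[[-1, 0, -2], [0, 0, 0], -1], [[-2, -0.4, -4], [0, 0, 0], -1], [[-2, -0.4, -4], [0, 0, 0], -1]])

```text
clock: 6.78
eef_pos: [0.6059, -0.0028, 0.0796]
tcp_rot: [0.213, 0.599, 0.728, 0.258]
force: [-2.2, -0.5, 5.3]
grip_width: 0.0148
```

```bash
python3 -c "
from kin import *
log()"
```

```text
t 6.78 pos [ 0.6059 -0.0028  0.0796] q [-0.106  0.11  -0.999 -0.198  0.187 -0.235] z [ 0.619  0.121 -0.776] x [-0.192  0.981 -0.001] F [-2.2 -0.5  5.3] M [0.05 0.5  0.04] w 0.0148
```

Call:
move_arm(newtons=25, series=[[[-4, -0.8, 1], [-0.002, 0.009, 0], -1], [[-8, -1.6, 1], [-0.004, 0.018, 0], -1], [[-12, -2.4, 1], [-0.006, 0.027, 0], -1], [[-16, -3.2, 0.5], [-0.008, 0.036, 0], -1], [[-20, -4, 0], [-0.01, 0.045, 0], -1], [[-22, -4.4, 0], [-0.012, 0.057, 0], -1], [[-22, -4.4, 0], [-0.012, 0.057, 0], -1]])

```text
clock: 7.37
eef_pos: [0.5863, -0.0071, 0.0819]
tcp_rot: [0.197, 0.604, 0.735, 0.238]
force: [5.8, 2.5, 1.3]
grip_width: 0.0146
```

Run:
```python
from kin import *
log()
o=grab('scene','s8');cv2.imwrite('pics/s8c.png',cv2.resize(o['im'][130:250,260:400],None,fx=5,fy=5,interpolation=cv2.INTER_CUBIC))
```

```text
t 7.37 pos [ 0.5863 -0.0071  0.0819] q [-0.111  0.071 -0.98  -0.087  0.176 -0.25 ] z [ 0.577  0.112 -0.809] x [-0.193  0.981 -0.002] F [5.8 2.5 1.3] M [ 0.39 -0.99  0.1 ] w 0.0146
```

View pics/s8c.png

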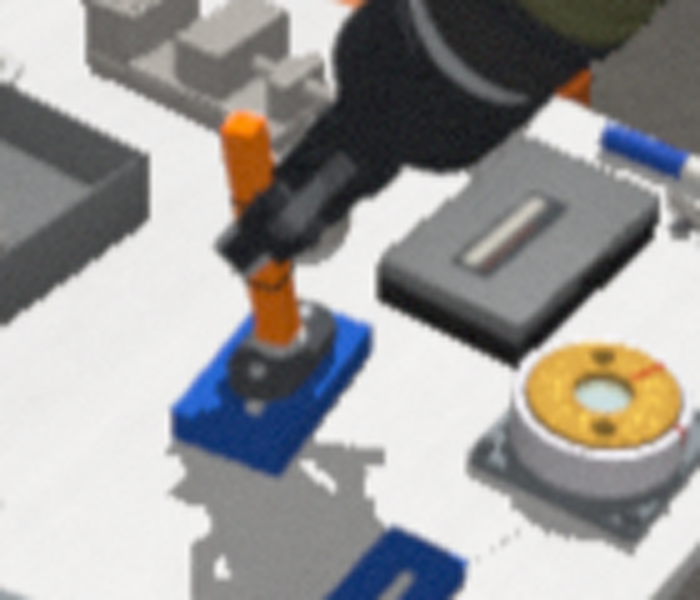

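Call:
move_arm(newtons=25, series=[[[-3, -0.6, -0.5], [0, 0, 0], -1], [[-6, -1.2, -1.5], [0, 0, 0], -1], [[-8, -1.6, -2.5], [0, 0, 0], -1], [[-8, -1.6, -3.5], [0, 0, 0], -1], [[-8, -1.6, -3.5], [0, 0, 0], -1]])

```text
clock: 7.83
eef_pos: [0.58, -0.0088, 0.0796]
tcp_rot: [0.199, 0.603, 0.734, 0.239]
force: [7.4, 1.9, 3.4]
grip_width: 0.0147
```

```bash
cat >> kin.py <<'E'
def stemdir(o,box):
    m=orange(o,box);me=cv2.erode(m.astype(np.uint8),np.ones((3,3)))>0
    v,u=np.nonzero(me);d=o['d'][v,u];c,ry=rays(o,np.c_[u,v]);P=(c+ry*d[:,None])[d>0]
    for _ in range(4):
        w=np.linalg.svd(P-P.mean(0),full_matrices=False)[2][0];w*=np.sign(w[2])
        e=np.linalg.norm((P-P.mean(0))-np.outer((P-P.mean(0))@w,w),axis=1);P=P[e<max(.012,np.median(e)*2)]
    t=(P-P.mean(0))@w; return w,P.mean(0)+w*t.min(),P.mean(0)+w*t.max(),len(P)
E
python3 - <<'E'
from kin import *
log()
o=grab('scene','s9');cv2.imwrite('pics/s9c.png',cv2.resize(o['im'][130:250,260:400],None,fx=5,fy=5,interpolation=cv2.INTER_CUBIC))
for n in ('s6','s7','s8','s9'): print(n,stemdir(load(n),(290,135,325,205)))
o=grab('wrist','w9')
Tt=np.array(bot.get_calibration('wrist')['T_tool_cam'])
print('wrist',stemdir(o,(290,100,350,400)))
E
```

```text
t 7.83 pos [ 0.58   -0.0088  0.0796] q [-0.117  0.065 -0.998 -0.101  0.179 -0.256] z [ 0.58   0.111 -0.807] x [-0.193  0.981 -0.003] F [7.4 1.9 3.4] M [ 0.35 -1.53 -0.04] w 0.0147
s6 (array([2.78432394e-01, 1.46917450e-04, 9.60455819e-01]), array([0.59103818, 0.00275623, 0.13739221]), array([0.60024023, 0.00276108, 0.16913481]), 91)
s7 (array([0.25700227, 0.0147326 , 0.9662985 ]), array([0.5957005 , 0.00200213, 0.11447571]), array([0.60422545, 0.00249082, 0.14652854]), 82)
s8 (array([ 0.09348312, -0.05440754,  0.99413315]), array([ 0.57701589, -0.0009551 ,  0.1141933 ]), array([ 0.58031331, -0.00287421,  0.14925933]), 75)
s9 (array([ 0.00543923, -0.03862102,  0.99923913]), array([ 0.57117296, -0.00288901,  0.11375733]), array([ 0.57136095, -0.00422384,  0.14829336]), 72)
wrist (array([0.06996048, 0.01789374, 0.99738926]), array([ 0.56083996, -0.01408612,  0.03715024]), array([ 0.56587449, -0.01279844,  0.10892491]), 4687)
```

View pics/s9c.png

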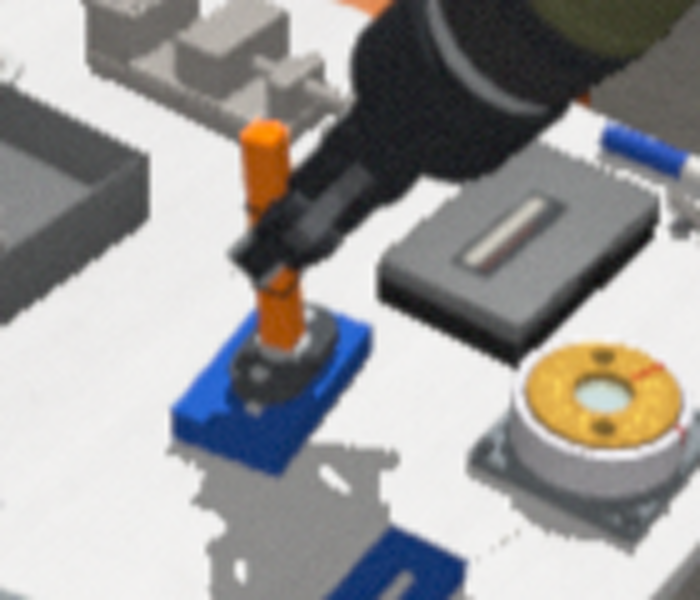

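View pics/w9.png

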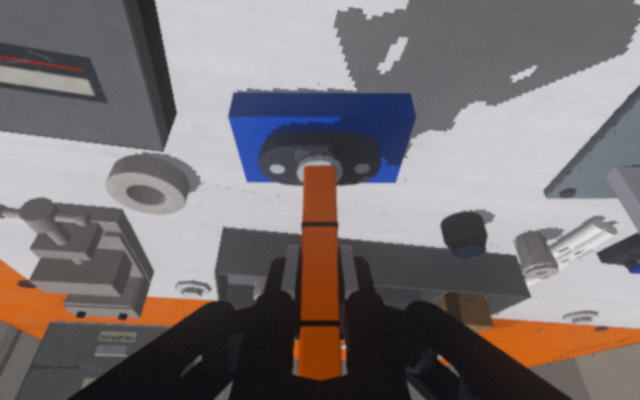

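Call:
move_arm(newtons=25, series=[[[-2, -0.4, -1], [0, 0, 0], -1], [[-4, -0.8, -2], [0, 0, 0], -1], [[-4, -0.8, -4], [0, 0, 0], -1], [[-4, -0.8, -5], [0, 0, 0], -1], [[-4, -0.8, -5], [0, 0, 0], -1]])

```text
clock: 8.35
eef_pos: [0.5763, -0.0098, 0.0754]
tcp_rot: [0.199, 0.603, 0.734, 0.239]
force: [-0.5, 0.7, 15.8]
grip_width: 0.0149
```

Run:
```python
from kin import *
log()
o=grab('wrist','w10')
print('wrist',stemdir(o,(290,100,350,400)))
```

```text
t 8.35 pos [ 0.5763 -0.0098  0.0754] q [-0.121  0.068 -1.011 -0.118  0.182 -0.258] z [ 0.581  0.111 -0.806] x [-0.192  0.981 -0.003] F [-0.5  0.7 15.8] M [ 0.52 -1.52  0.08] w 0.0149
wrist (array([0.02889061, 0.0063186 , 0.99956261]), array([ 0.5602371 , -0.01429662,  0.03352176]), array([ 0.56229643, -0.01384623,  0.10477067]), 4497)
```

Call:
move_arm(series=[[[0, 0, 2], [0, 0, 0], -1], [[0, 0, 2], [0, 0, 0], -0.6], [[0, 0, 2], [0, 0, 0], -0.3], [[0, 0, 2], [0, 0, 0], 0], [[0, 0, 2], [0, 0, 0], 0.2], [[0, 0, 2], [0, 0, 0], 0.2], [[-12, -2, 19], [0, 0, 0], 0.2], [[-30, -6, 43], [0, 0, 0], 0.2], [[-48, -10, 69], [0, 0, 0], 0.2], [[-48, -10, 69], [0, 0, 0], 0.2]])

```text
clock: 9.23
eef_pos: [0.5222, -0.0203, 0.1427]
tcp_rot: [0.197, 0.605, 0.735, 0.237]
force: [1.1, 0.3, 0.7]
grip_width: 0.0509
```

Run:
```python
from kin import *
log()
o=grab('scene','s11');cv2.imwrite('pics/s11c.png',cv2.resize(o['im'][130:250,260:400],None,fx=5,fy=5,interpolation=cv2.INTER_CUBIC))
o=grab('wrist','w11')
print('wrist',stemdir(o,(200,50,450,400)))
```

```text
t 9.23 pos [ 0.5222 -0.0203  0.1427] q [-0.169 -0.173 -1.009  0.14   0.206 -0.298] z [ 0.575  0.11  -0.811] x [-0.191  0.982 -0.003] F [1.1 0.3 0.7] M [-0.14  0.49 -0.05] w 0.0509
wrist (array([-0.97023625, -0.15926934,  0.18241409]), array([ 1.44331704,  0.12963843, -0.06739593]), array([ 0.55132536, -0.01678665,  0.1003074 ]), 5562)
```

View pics/s11c.png

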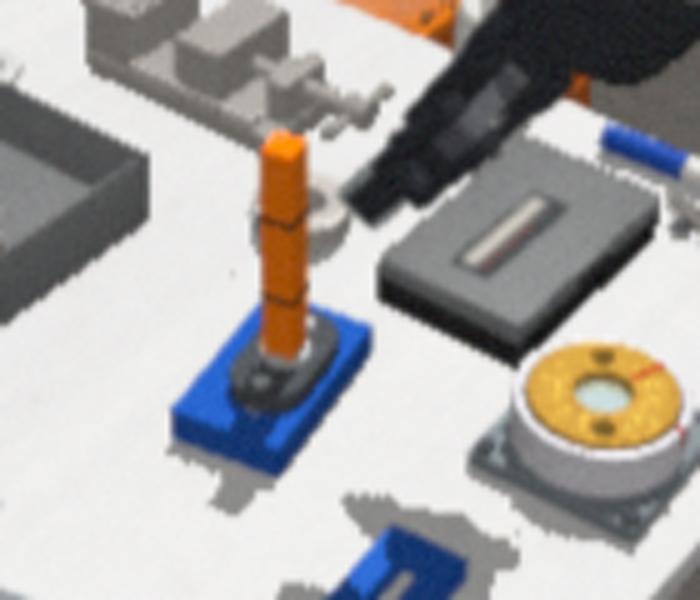

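View pics/w11.png

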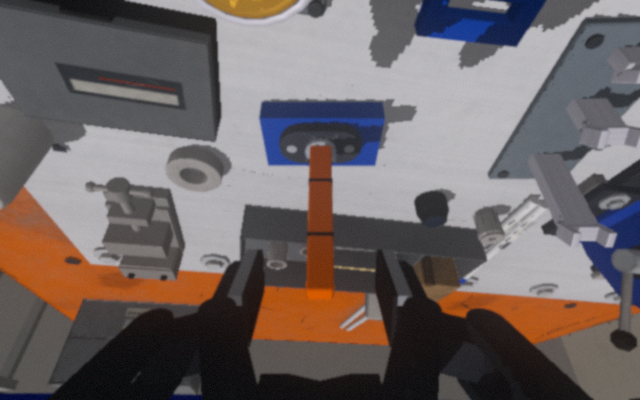

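The spanner stands upright in the blue block's slot and is released (head at crop (285,365)). Now I'll turn the tool to point straight down above it and re-measure spanner and ring.

Call:
move_arm(series=[[[-6, 0, 35], [0, 0, 0], 0.2], [[-12, 0, 65], [-0.02, 0.101, 0], 0.2], [[-22, 0, 90], [-0.04, 0.202, 0], 0.2], [[-22, 0, 107], [-0.06, 0.303, 0], 0.2], [[-22, 0, 107], [-0.08, 0.404, 0], 0.2], [[-22, 0, 107], [-0.1, 0.505, 0], 0.2], [[-22, 0, 107], [-0.12, 0.606, 0], 0.2], [[-22, 0, 107], [-0.12, 0.606, 0], 0.2], [[-22, 0, 107], [-0.12, 0.606, 0], 0.2]])

```text
clock: 10.08
eef_pos: [0.5016, -0.0192, 0.2421]
tcp_rot: [0.0, 0.635, 0.773, -0.001]
force: [0.1, -0.2, -0.3]
grip_width: 0.051
```

Run:
```python
from kin import *
log()
o=grab('wrist','w12');grab('top','t12')
```

```text
t 10.08 pos [ 0.5016 -0.0192  0.2421] q [-3.700e-02  1.250e-01 -2.600e-01  1.186e+00 -1.000e-03 -2.320e-01] z [-0.    -0.001 -1.   ] x [-0.194  0.981 -0.001] F [ 0.1 -0.2 -0.3] M [-0.06  0.04  0.02] w 0.051
```

View pics/w12.png

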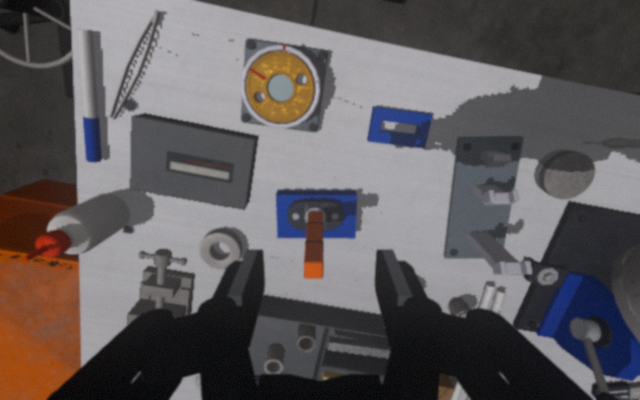

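View pics/t12.png

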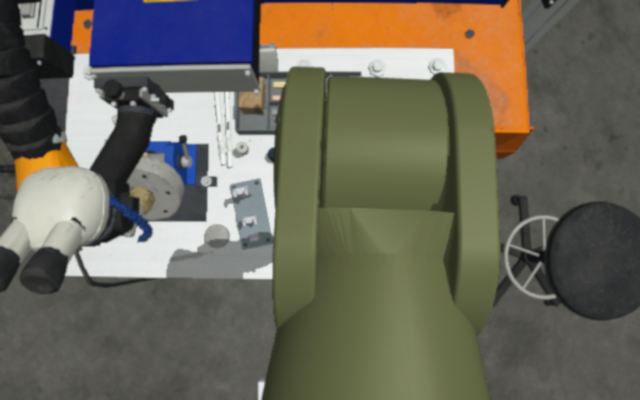

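Run:
```python
from kin import *
o=load('w12'); hs=cv2.cvtColor(o['im'],cv2.COLOR_BGR2HSV)
# stem cap: orange with z>.138
m=orange(o,(295,200,330,285)); v,u=np.nonzero(m); d=o['d'][v,u];c,r=rays(o,np.c_[u,v]);P=c+r*d[:,None]
cap=P[P[:,2]>.138]; uvc=np.c_[u,v][P[:,2]>.138]; print('cap n',len(cap),'z',np.median(cap[:,2]).round(4),'px',uvc.min(0),uvc.max(0))
X=onplane(o,uvc,.142); print('cap rect',cv2.minAreaRect((X[:,:2]*1000).astype(np.float32)),'mean',X.mean(0).round(4))
P2=P[(P[:,2]>.03)&(P[:,2]<.138)]; print('stem face mean',P2.mean(0).round(4), 'x by z',[(round(z,2),P2[abs(P2[:,2]-z)<.01][:,:2].mean(0).round(4).tolist()) for z in (.05,.08,.11,.13)])
# head
v,u=np.mgrid[180:250,270:365];u=u.ravel();v=v.ravel();d=o['d'][v,u];c,r=rays(o,np.c_[u,v]);P=c+r*d[:,None]
dark=(hs[v,u,2]<75)&(hs[v,u,1]<110)&(abs(P[:,2]-.028)<.004)
X=onplane(o,np.c_[u,v][dark],.028);print('head z',np.median(P[dark][:,2]).round(4),cv2.minAreaRect((X[:,:2]*1000).astype(np.float32)))
# ring
for n,box in [('w12',(235,35,335,140)),('w4',None),('w2',(40,100,140,190)),('scene0',(355,190,405,235)),('top0',(335,225,390,275))]:
    if box is None: continue
    o=load(n);hs=cv2.cvtColor(o['im'],cv2.COLOR_BGR2HSV);g=np.zeros(hs.shape[:2],np.uint8)
    b=cv2.inRange(hs,(12,100,80),(30,255,255));g[box[1]:box[3],box[0]:box[2]]=b[box[1]:box[3],box[0]:box[2]]
    red=cv2.inRange(hs,(0,120,60),(9,255,255))|cv2.inRange(hs,(172,120,60),(180,255,255))
    v,u=np.nonzero(g);d=o['d'][v,u];c,r=rays(o,np.c_[u,v]);z=(c+r*d[:,None])[:,2]
    cnt=max(cv2.findContours(cv2.morphologyEx(g,cv2.MORPH_CLOSE,np.ones((3,3))),cv2.RETR_EXTERNAL,cv2.CHAIN_APPROX_NONE)[0],key=cv2.contourArea)
    X=onplane(o,cnt.reshape(-1,2),.036);e=cv2.fitEllipse((X[:,:2]*1000).astype(np.float32))
    print(n,'zring',np.median(z).round(4),'outer',np.round(e[0],1),np.round(e[1],1))
    full=np.zeros_like(g);cv2.drawContours(full,[cnt],-1,255,-1)
    hol=cv2.bitwise_and(full,cv2.bitwise_not(g)); N,l,st,ce=cv2.connectedComponentsWithStats(hol)
    for i in range(1,N):
        if st[i,4]>=8: 
            p=onplane(o,[ce[i]],.036)[0];print('   hole',st[i,4],ce[i].round(1),(p*1000).round(1), 'r',np.hypot(*(p[:2]*1000-e[0])).round(1),'ang',np.degrees(np.arctan2(p[1]-e[0][1]/1000,p[0]-e[0][0]/1000)).round(1))
    v,u=np.nonzero(red[box[1]-6:box[3]+6,box[0]-6:box[2]+6]);
    if len(u): 
        p=onplane(o,np.c_[u+box[0]-6,v+box[1]-6],.036)[:,:2]*1000-e[0]; rr=np.hypot(*p.T);a=np.degrees(np.arctan2(p[:,1],p[:,0]))
        print('   red ring',np.median(a[(rr<33)]).round(1),(rr<33).sum(),'collar',np.round(np.median(a[(rr>34)&(rr<42)]),1),((rr>34)&(rr<42)).sum())
```

```text
cap n 285 z 0.1416 px [305 261] [321 277]
cap rect ((566.2777709960938, -13.011334419250488), (14.693340301513672, 12.980067253112793), 11.200871467590332) mean [ 0.5662 -0.013   0.142 ]
stem face mean [nan nan nan] x by z [(0.05, [nan, nan]), (0.08, [nan, nan]), (0.11, [nan, nan]), (0.13, [nan, nan])]
head z 0.0277 ((565.9306030273438, -11.796302795410156), (35.052371978759766, 60.662174224853516), 11.200876235961914)
w12 zring 0.0357 outer [439.4 -72. ] [64.4 65.1]
   hole 39 [259.2  74.6] [431.2 -93.2  36. ] r 22.8 ang -111.2
   hole 591 [280.2  87.6] [439.  -71.7  36. ] r 0.5 ang 147.9
   hole 90 [301.5  79.1] [427.2 -52.8  36. ] r 22.7 ang 122.4
   hole 79 [259.7  96.3] [450.9 -90.   36. ] r 21.4 ang -57.5
   red ring -111.0 43 collar -177.1 4
w2 zring 0.0355 outer [438.7 -70.8] [65.  65.5]
   hole 35 [ 55.2 138.7] [430.6 -94.3  36. ] r 24.8 ang -109.0
   hole 508 [ 81.2 150.1] [438.6 -70.8  36. ] r 0.1 ang 176.1
   hole 54 [ 99.9 140.9] [426.7 -52.3  36. ] r 22.0 ang 123.0
   hole 46 [ 61.9 159.5] [450.9 -90.1  36. ] r 22.8 ang -57.7
   red ring -108.9 29 collar -176.7 8
scene0 zring 0.0361 outer [438.5 -68.5] [62.3 63.8]
   hole 62 [380.  208.8] [438.2 -67.2  36. ] r 1.3 ang 102.9
   red ring -109.3 1 collar nan 0
top0 zring 0.036 outer [439.6 -70.7] [62.  62.9]
   hole 17 [371.5 244.6] [451.5 -88.   36. ] r 21.0 ang -55.4
   hole 131 [363.1 250.2] [439.7 -70.   36. ] r 0.7 ang 85.3
   hole 20 [354.  255.9] [427.6 -50.5  36. ] r 23.6 ang 120.7<stdin>:7: RuntimeWarning: Mean of empty slice.
  ret = um.true_divide(
  return _methods._mean(a, axis=axis, dtype=dtype,
  ret = ret.dtype.type(ret / rcount)
```

The stem top is at (.566,-.012), 142 mm high, upright, with yaw 11.2°. The ring centre is about (.439,-.071), 36 mm high, with its hole line at 122.6° and about 67° left to turn. Now I'll take the spanner from straight above.

Call:
move_arm(newtons=60, series=[[[32, 4, -10], [0, 0, 0], 0.2], [[64.5, 8, -22], [0, 0, 0], 0.2], [[64.5, 8, -40], [0, 0, 0], 0.2], [[64.5, 8, -75], [0, 0, 0], 0.2], [[64.5, 8, -110], [0, 0, 0], 0.2], [[64.5, 8, -140], [0, 0, 0], 0.2], [[64.5, 8, -153], [0, 0, 0], 0.2], [[64.5, 8, -153], [0, 0, 0], 0.2], [[64.5, 8, -153], [0, 0, 0], 0.2]])

```text
clock: 10.93
eef_pos: [0.5638, -0.0121, 0.0934]
tcp_rot: [0.002, 0.636, 0.772, 0.001]
force: [-0.1, 0.2, 0.9]
grip_width: 0.0514
```

Run:
```python
from kin import *
log()
o=grab('wrist','w13')
```

```text
t 10.93 pos [ 0.5638 -0.0121  0.0934] q [-0.02   0.335 -0.347  0.884 -0.002 -0.214] z [ 0.005 -0.002 -1.   ] x [-0.192  0.981 -0.003] F [-0.1  0.2  0.9] M [-0.02 -0.02 -0.02] w 0.0514
```

View pics/w13.png

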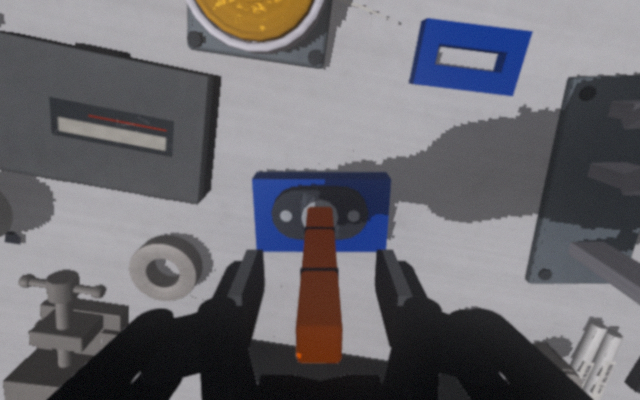

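Stem is centred between the fingers (u≈320). I'll close, then check and lift.

Call:
move_arm(newtons=70, series=[[[0, 0, 0], [0, 0, 0], -0.4], [[0, 0, 0], [0, 0, 0], -0.8], [[0, 0, 0], [0, 0, 0], -1], [[0, 0, 0], [0, 0, 0], -1], [[0, 0, 0], [0, 0, 0], -1]])

```text
clock: 11.4
eef_pos: [0.5665, -0.0118, 0.0944]
tcp_rot: [0.003, 0.635, 0.772, 0.002]
force: [-0.6, 0.1, 7.2]
grip_width: 0.015
```

```bash
python3 -c "
from kin import *
log()"
```

```text
t 11.4 pos [ 0.5665 -0.0118  0.0944] q [-0.02   0.337 -0.341  0.885 -0.002 -0.214] z [ 0.007 -0.002 -1.   ] x [-0.193  0.981 -0.003] F [-0.6  0.1  7.2] M [ 0.06  0.23 -0.  ] w 0.015
```

Call:
move_arm(series=[[[0, 0, 20], [0, 0, 0], -1], [[0, 0, 45], [0, 0, 0], -1], [[-20, -9, 60], [0, 0, 0.06], -1], [[-45, -21, 60], [0, 0, 0.13], -1], [[-70, -32, 60], [0, 0, 0.2], -1], [[-95, -44, 60], [0, 0, 0.27], -1], [[-120, -55, 55], [0, 0, 0.34], -1], [[-127.5, -58.5, 50], [0, 0, 0.375], -1], [[-127.5, -58.5, 50], [0, 0, 0.375], -1], [[-127.5, -58.5, 50], [0, 0, 0.375], -1]])

```text
clock: 12.23
eef_pos: [0.4377, -0.0704, 0.143]
tcp_rot: [0.002, 0.481, 0.877, 0.001]
force: [0.2, 0.7, -0.8]
grip_width: 0.0153
```

Run:
```python
from kin import *
log()
o=grab('wrist','w14')
o=grab('scene','s14');cv2.imwrite('pics/s14c.png',cv2.resize(o['im'][120:260,310:450],None,fx=4.2,fy=4.2,interpolation=cv2.INTER_CUBIC))
```

```text
t 12.23 pos [ 0.4377 -0.0704  0.143 ] q [-0.16   0.075 -0.551  0.94   0.001 -0.727] z [ 0.005 -0.    -1.   ] x [-0.537  0.843 -0.003] F [ 0.2  0.7 -0.8] M [-0.01 -0.08  0.  ] w 0.0153
```

View pics/w14.png

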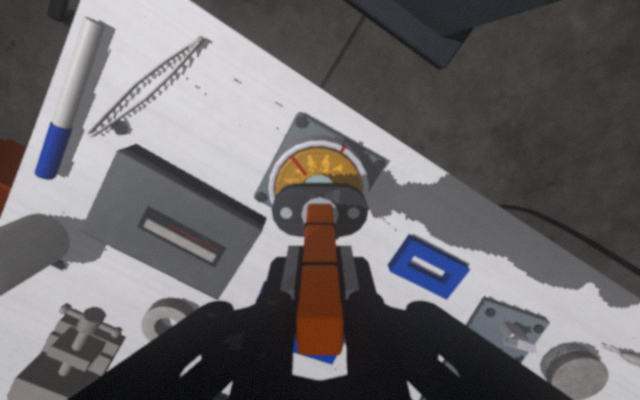

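View pics/s14c.png

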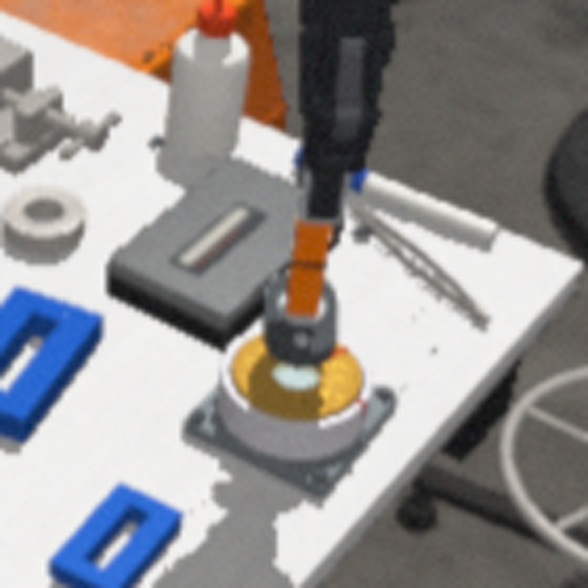

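Run:
```python
from kin import *
o=load('w14'); hs=cv2.cvtColor(o['im'],cv2.COLOR_BGR2HSV)
v,u=np.mgrid[180:240,265:375];u=u.ravel();v=v.ravel();d=o['d'][v,u];c,r=rays(o,np.c_[u,v]);P=c+r*d[:,None]
dark=(hs[v,u,2]<75)&(hs[v,u,1]<110)&(P[:,2]>.06)&(P[:,2]<.09); zt=np.median(P[dark][:,2]);print('head top z',zt.round(4))
m=np.zeros(hs.shape[:2],np.uint8);k=dark&(abs(P[:,2]-zt)<.0025);m[v[k],u[k]]=255
x,y,w,h=255,175,130,75
sub=m[y:y+h,x:x+w]; cnt=max(cv2.findContours(sub,cv2.RETR_EXTERNAL,cv2.CHAIN_APPROX_NONE)[0],key=cv2.contourArea)
X=onplane(o,cnt.reshape(-1,2)+[x,y],zt);print('head rect',cv2.minAreaRect((X[:,:2]*1000).astype(np.float32)))
g=o['im'][195:230,270:370].max(2); 
for (cu,cv) in ((287,212),(351,213)):
    s=o['im'][cv-8:cv+9,cu-8:cu+9].max(2).astype(float); t=(s>(s.min()+s.max())/2); yy,xx=np.nonzero(t); p=(cu-8+xx.mean(),cv-8+yy.mean()); print('pin',np.round(p,1),t.sum(),(onplane(o,[p],zt)[0]*1000).round(1))
# circle fit brass outer
def circ(o,box,n):
    hs=cv2.cvtColor(o['im'],cv2.COLOR_BGR2HSV);b=cv2.inRange(hs,(12,100,50),(30,255,255));gm=np.zeros_like(b);gm[box[1]:box[3],box[0]:box[2]]=b[box[1]:box[3],box[0]:box[2]]
    vv,uu=np.nonzero(gm); X=onplane(o,np.c_[uu,vv],.036)[:,:2]*1000
    c0=np.array([439,-71.]); a=np.degrees(np.arctan2(*(X-c0).T[::-1]));rr=np.hypot(*(X-c0).T)
    pts=[];
    for lo in range(-180,180,6):
        s=(a>=lo)&(a<lo+6)&(rr<37)
        if s.sum()>5 and rr[s].max()>29: pts.append(X[s][np.argmax(rr[s])])
    pts=np.array(pts)
    R0=lambda p:np.hypot(pts[:,0]-p[0],pts[:,1]-p[1])-p[2]
    s=least_squares(R0,[439,-71,33],loss='soft_l1');print(n,len(pts),s.x.round(1),'ang',np.degrees(np.arctan2(*(pts-c0).T[::-1])).round()[[0,-1]])
    s=least_squares(lambda p:R0([p[0],p[1],32.6]),[439,-71],loss='soft_l1');print('  fixed r',s.x.round(1))
circ(load('w12'),(235,35,335,140),'w12');circ(o,(265,135,375,195),'w14');circ(load('w2'),(40,100,140,190),'w2')
red=cv2.inRange(hs,(0,120,60),(9,255,255))|cv2.inRange(hs,(172,120,60),(180,255,255))
v,u=np.nonzero(red[135:190,262:380]);X=onplane(o,np.c_[u+262,v+135],.036)[:,:2]*1000;dd=X-[439.05,-71.4];print('red ang',np.percentile(np.degrees(np.arctan2(dd[:,1],dd[:,0])),[5,25,50,75,95]).round(),'n',len(u))
s=bot.state();print(s['eef_pos'])
```

```text
head top z 0.0764
head rect ((438.21600341796875, -70.86869812011719), (36.23419189453125, 60.63546371459961), 29.46788215637207)
pin [285.6 212.6] 108 [452.  -89.2  76.4]
pin [353.1 212.6] 106 [428.1 -51.9  76.4]
w12 60 [439.3 -72.1  32.7] ang [-178.  179.]
  fixed r [439.4 -72.1]
w14 30 [438.5 -73.   32.5] ang [-175.  176.]
  fixed r [438.6 -72.9]
w2 60 [438.7 -70.8  32.9] ang [-178.  175.]
  fixed r [438.7 -70.8]
red ang [-175. -112. -110. -109. -107.] n 82
[ 0.43897356 -0.07013263  0.14324779]
```

The pins are at a 122.65° line against 122.5° for the holes, and their midpoint is within about 1 mm of the ring's centre. I'll lower slowly and watch the force.

Call:
move_arm(series=[[[0, -0.4, -8], [0, 0, 0], -1], [[0, -0.4, -16], [0, 0, 0], -1], [[0, -0.4, -20], [0, 0, 0], -1], [[0, -0.4, -23], [0, 0, 0], -1], [[0, -0.4, -25], [0, 0, 0], -1], [[0, -0.4, -25], [0, 0, 0], -1], [[0, -0.4, -25], [0, 0, 0], -1]])

```text
clock: 12.92
eef_pos: [0.4375, -0.0706, 0.1176]
tcp_rot: [0.002, 0.48, 0.877, 0.001]
force: [-0.4, 0.2, -1.4]
grip_width: 0.0152
```

```bash
python3 -c "
from kin import *
log()"
```

```text
t 12.92 pos [ 0.4375 -0.0706  0.1176] q [-0.16   0.101 -0.587  0.879  0.    -0.729] z [ 0.004 -0.    -1.   ] x [-0.539  0.842 -0.003] F [-0.4  0.2 -1.4] M [-0.03  0.05  0.02] w 0.0152
```

No resistance with the tips about 4 mm below the ring's face, so the pins are in the holes. I'll seat them.

Call:
move_arm(series=[[[0, 0, -2], [0, 0, 0], -1], [[0, 0, -4], [0, 0, 0], -1], [[0, 0, -5], [0, 0, 0], -1], [[0, 0, -5], [0, 0, 0], -1], [[0, 0, -5], [0, 0, 0], -1]])

```text
clock: 13.33
eef_pos: [0.4375, -0.0707, 0.1127]
tcp_rot: [0.002, 0.48, 0.877, 0.001]
force: [0.6, -0.6, -0.4]
grip_width: 0.0151
```

Run:
```python
from kin import *
log()
o=grab('scene','s15');cv2.imwrite('pics/s15c.png',cv2.resize(o['im'][120:260,310:450],None,fx=4.2,fy=4.2,interpolation=cv2.INTER_CUBIC))
```

```text
t 13.33 pos [ 0.4375 -0.0707  0.1127] q [-0.16   0.106 -0.594  0.867  0.    -0.729] z [ 0.004 -0.    -1.   ] x [-0.539  0.842 -0.003] F [ 0.6 -0.6 -0.4] M [-0.01  0.   -0.  ] w 0.0151
```

View pics/s15c.png

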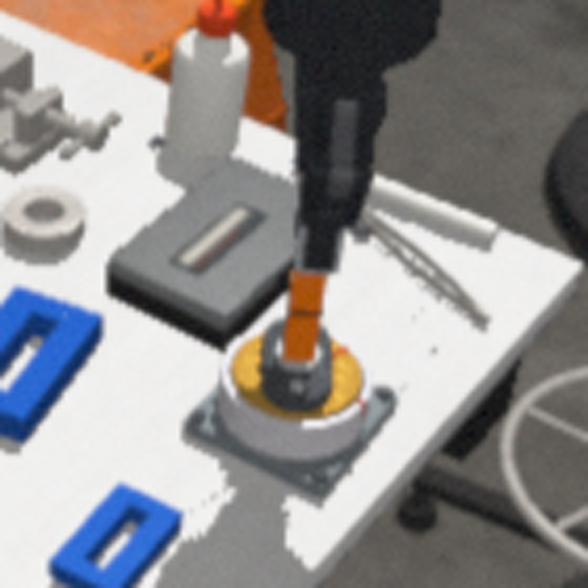

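Call:
move_arm(series=[[[0, 0, 0], [0, 0, -0.08], -1], [[0, 0, 0], [0, 0, -0.16], -1], [[0, 0, 0], [0, 0, -0.24], -1], [[0, 0, 0], [0, 0, -0.32], -1], [[0, 0, 0], [0, 0, -0.4], -1], [[0, 0, 0], [0, 0, -0.48], -1], [[0, 0, 0], [0, 0, -0.56], -1], [[0, 0, 0], [0, 0, -0.56], -1]])

```text
clock: 14.05
eef_pos: [0.4373, -0.0705, 0.1127]
tcp_rot: [0.002, 0.705, 0.71, 0.0]
force: [-0.0, -0.2, -1.0]
grip_width: 0.0153
```

Run:
```python
from kin import *
log()
o=grab('wrist','w16')
```

```text
t 14.05 pos [ 0.4373 -0.0705  0.1127] q [-0.158  0.106 -0.593  0.868 -0.002 -0.166] z [ 0.003 -0.002 -1.   ] x [-0.007  1.    -0.002] F [-0.  -0.2 -1. ] M [-0.    0.06 -0.02] w 0.0153
```

View pics/w16.png

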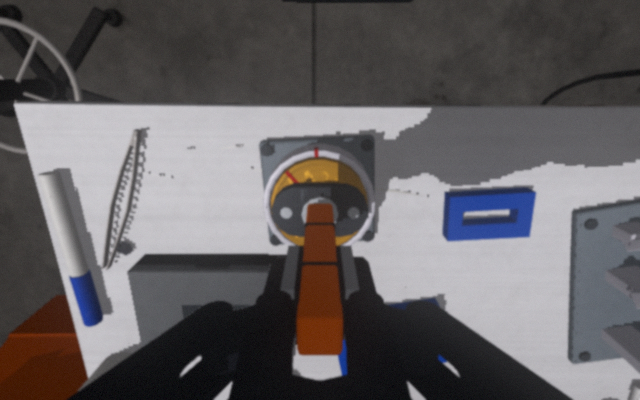

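The ring's red mark, at px (291,178), is turning with the spanner toward the collar mark (316,153). I'll continue.

Call:
move_arm(series=[[[0, 0, 0], [0, 0, -0.08], -1], [[0, 0, 0], [0, 0, -0.16], -1], [[0, 0, 0], [0, 0, -0.24], -1], [[0, 0, 0], [0, 0, -0.32], -1], [[0, 0, 0], [0, 0, -0.4], -1], [[0, 0, 0], [0, 0, -0.48], -1], [[0, 0, 0], [0, 0, -0.54], -1], [[0, 0, 0], [0, 0, -0.54], -1]])

```text
clock: 14.77
eef_pos: [0.4376, -0.0703, 0.1127]
tcp_rot: [0.002, 0.868, 0.497, -0.0]
force: [-0.6, 1.2, -2.1]
grip_width: 0.0151
```

Run:
```python
from kin import *
log()
o=grab('wrist','w17');cv2.imwrite('pics/w17c.png',cv2.resize(o['im'][110:260,230:410],None,fx=4,fy=4,interpolation=cv2.INTER_CUBIC))
```

```text
t 14.77 pos [ 0.4376 -0.0703  0.1127] q [-0.157  0.107 -0.592  0.87  -0.003  0.373] z [ 0.002 -0.003 -1.   ] x [ 0.506  0.863 -0.002] F [-0.6  1.2 -2.1] M [0.35 0.14 0.02] w 0.0151
```

View pics/w17c.png

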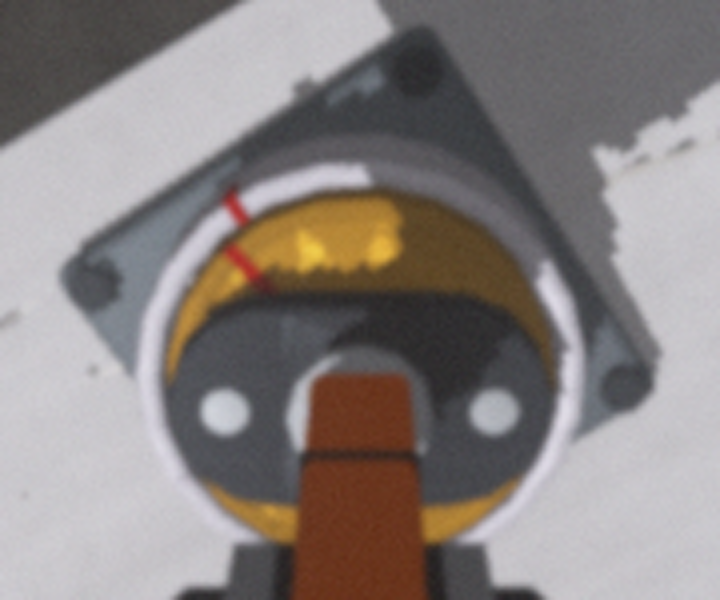

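The ring mark, at crop (248,268), is still a few degrees short of the collar mark (235,207). I'll turn further until the stop is felt.

Call:
move_arm(series=[[[0, 0, 0], [0, 0, -0.04], -1], [[0, 0, 0], [0, 0, -0.08], -1], [[0, 0, 0], [0, 0, -0.12], -1], [[0, 0, 0], [0, 0, -0.16], -1], [[0, 0, 0], [0, 0, -0.16], -1]])

```text
clock: 15.23
eef_pos: [0.4375, -0.0703, 0.1126]
tcp_rot: [0.002, 0.904, 0.427, -0.0]
force: [-0.0, 1.8, -1.2]
grip_width: 0.0152
```

Run:
```python
from kin import *
log()
o=grab('wrist','w18');cv2.imwrite('pics/w18c.png',cv2.resize(o['im'][110:260,230:410],None,fx=4,fy=4,interpolation=cv2.INTER_CUBIC))
```

```text
t 15.23 pos [ 0.4375 -0.0703  0.1126] q [-0.157  0.108 -0.591  0.87  -0.003  0.531] z [ 0.001 -0.003 -1.   ] x [ 0.635  0.772 -0.002] F [-0.   1.8 -1.2] M [0.71 0.02 0.38] w 0.0152
```

View pics/w18c.png

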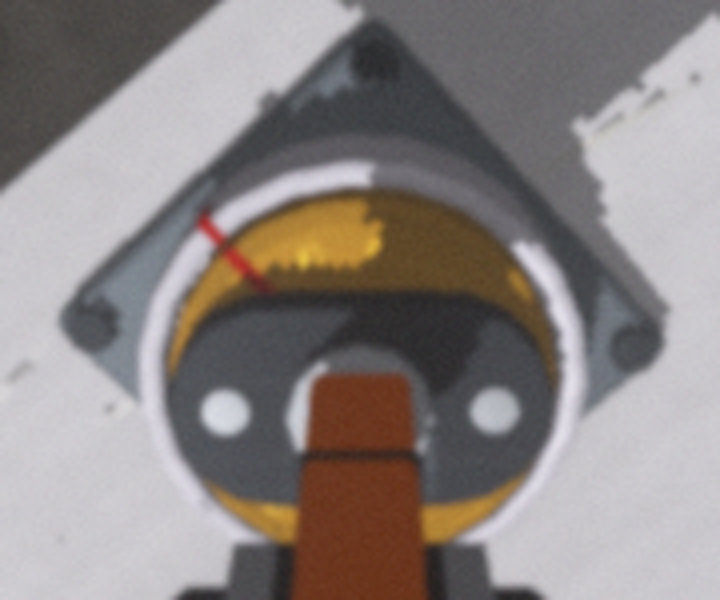

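The marks now meet (crop (203,215) to (265,285)) and the torque has risen to 0.38 N m. I'll push a little further to confirm the stop.

Call:
move_arm(series=[[[0, 0, 0], [0, 0, -0.03], -1], [[0, 0, 0], [0, 0, -0.06], -1], [[0, 0, 0], [0, 0, -0.08], -1], [[0, 0, 0], [0, 0, -0.08], -1], [[0, 0, 0], [0, 0, -0.08], -1]])

```text
clock: 15.7
eef_pos: [0.4378, -0.0705, 0.1127]
tcp_rot: [0.002, 0.921, 0.391, -0.0]
force: [1.0, 1.7, -2.6]
grip_width: 0.0153
```

Run:
```python
from kin import *
log()
o=grab('wrist','w19');cv2.imwrite('pics/w19c.png',cv2.resize(o['im'][110:260,230:410],None,fx=4,fy=4,interpolation=cv2.INTER_CUBIC))
```

```text
t 15.7 pos [ 0.4378 -0.0705  0.1127] q [-0.157  0.108 -0.591  0.87  -0.004  0.611] z [ 0.001 -0.004 -1.   ] x [ 0.695  0.719 -0.002] F [ 1.   1.7 -2.6] M [ 0.68 -0.26  1.19] w 0.0153
```

View pics/w19c.png

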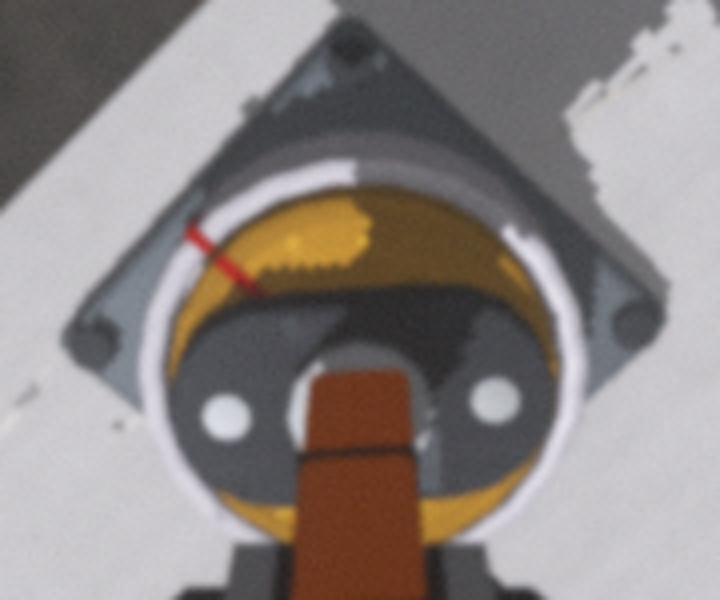

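The torque rose to 1.19 N m with no further ring motion, so it is against the stop. I'll ease the wind-up, release and rise straight up.

Call:
move_arm(series=[[[0, 0, 0], [0, 0, 0.04], -1], [[0, 0, 0], [0, 0, 0.07], -1], [[0, 0, 0], [0, 0, 0.07], -0.7], [[0, 0, 0], [0, 0, 0.07], -0.4], [[0, 0, 0], [0, 0, 0.07], 0], [[0, 0, 0], [0, 0, 0.07], 0.2], [[0, 0, 0], [0, 0, 0.07], 0.2], [[0, 0, 15], [0, 0, 0.07], 0.2], [[0, 0, 45], [0, 0, 0.07], 0.2], [[0, 0, 80], [0, 0, 0.07], 0.2]])

```text
clock: 16.58
eef_pos: [0.4356, -0.0706, 0.192]
tcp_rot: [0.001, 0.907, 0.421, -0.002]
force: [-0.0, -0.1, -0.4]
grip_width: 0.0512
```

Call:
move_arm(series=[[[0, 0, 30], [0, 0, 0], 0.2], [[0, 0, 60], [0, 0, 0], 0.2], [[0, 0, 60], [0, 0, 0], 0.2], [[0, 0, 60], [0, 0, 0], 0.2]])

```text
clock: 16.92
eef_pos: [0.4389, -0.0711, 0.2545]
tcp_rot: [0.003, 0.907, 0.421, 0.001]
force: [0.3, -0.1, -0.6]
grip_width: 0.0517
```

Run:
```python
from kin import *
log()
o=grab('wrist','w20')
o=grab('scene','s20');cv2.imwrite('pics/s20c.png',cv2.resize(o['im'][110:330,200:460],None,fx=2.7,fy=2.7,interpolation=cv2.INTER_CUBIC))
```

```text
t 16.92 pos [ 0.4389 -0.0711  0.2545] q [-0.157  0.006 -0.359  1.199 -0.004  0.544] z [ 0.005 -0.005 -1.   ] x [ 0.645  0.764 -0.001] F [ 0.3 -0.1 -0.6] M [0.07 0.02 0.02] w 0.0517
```

View pics/w20.png

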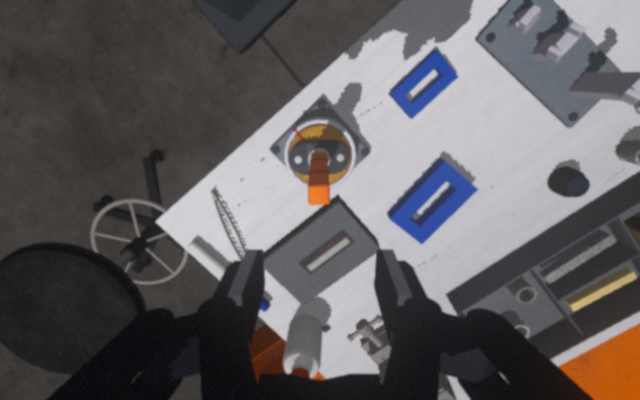

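View pics/s20c.png

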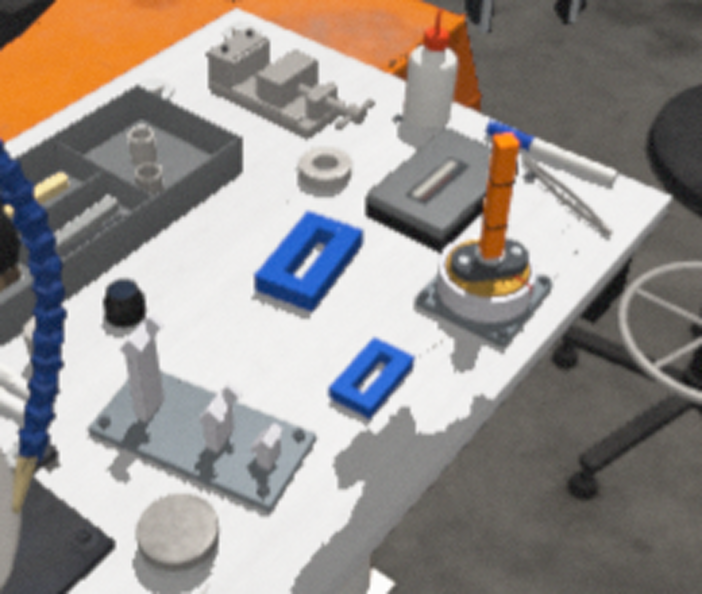

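Run:
```python
from kin import *
o=load('w20');hs=cv2.cvtColor(o['im'],cv2.COLOR_BGR2HSV)
cv2.imwrite('pics/w20c.png',cv2.resize(o['im'][85:215,260:390],None,fx=4.6,fy=4.6,interpolation=cv2.INTER_CUBIC))
v,u=np.mgrid[135:185,285:355];u=u.ravel();v=v.ravel();d=o['d'][v,u];c,r=rays(o,np.c_[u,v]);P=c+r*d[:,None]
dark=(hs[v,u,2]<80)&(hs[v,u,1]<110)&(P[:,2]>.03)&(P[:,2]<.07)
Q=P[dark];A=np.c_[Q[:,:2]-Q[:,:2].mean(0),np.ones(len(Q))];f=np.linalg.lstsq(A,Q[:,2],rcond=None)[0];print('head top z',np.median(Q[:,2]).round(4),'slopes',f.round(3),'centre',np.median(Q,0).round(4))
m=orange(o,(295,145,345,210));v,u=np.nonzero(m);d=o['d'][v,u];c,r=rays(o,np.c_[u,v]);P=c+r*d[:,None];cap=P[P[:,2]>.155];print('cap',len(cap),np.median(cap,0).round(4))
a=load('scene0')['im'];b=load('s20')['im'];df=cv2.absdiff(a,b).max(2);m=(df>40).astype(np.uint8)
N,l,st,ce=cv2.connectedComponentsWithStats(m)
print([(st[i,4],ce[i].round().tolist()) for i in range(1,N) if st[i,4]>25 and 200<ce[i][0]<460 and ce[i][1]>110])
```

```text
head top z 0.0457 slopes [ 0.091 -0.072  0.045] centre [ 0.4349 -0.0583  0.0457]
cap 376 [ 0.4381 -0.0721  0.1598]
[(np.int32(882), [382.0, 194.0]), (np.int32(1131), [277.0, 257.0]), (np.int32(94), [371.0, 242.0]), (np.int32(1669), [338.0, 293.0]), (np.int32(144), [264.0, 278.0]), (np.int32(103), [255.0, 285.0]), (np.int32(59), [286.0, 298.0]), (np.int32(48), [293.0, 358.0])]
```

View pics/w20c.png

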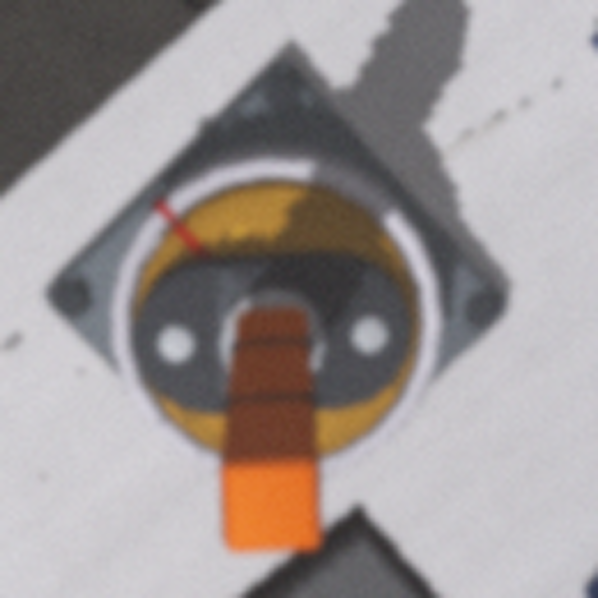

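The marks still meet. The spanner is seated (head top 45.7 mm, stem top 160 mm) and upright, and the bystanders in view have not moved. I'm handing in.

```bash
python3 -c "
from h import *
print(bot.hand_in(), bot.state()['clock'])"
```

```text
the job is handed in; nothing more can be done
the job is handed in; nothing more can be done
```

The ring is turned clockwise to its stop, and the spanner is left standing upright in it, released. I handed the job in at about 17 s on the robot's clock, and no verdict was reported.

**What I did:** I lifted the spanner from the rest, stood it in the slot of the larger blue block and let go. I then took it again from straight above, put both pins into the holes without resistance, and turned the ring by about 1.2 rad.

**Last checks:**
- **Stop:** Wrist torque rose to 1.19 N m while the ring stayed still. The red marks on ring and collar line up, and still do after release.
- **Seating:** The head's top is at 45.7 mm and the stem's top at 160 mm, so the head sits flat on the ring.
- **Bystanders:** Comparing the scene picture with the first one, the only differences are at the spanner, the ring, the emptied rest and shadows. The gripper stands clear above the spanner.

**Did not go as planned or disagreed:**
- **Tool tilt at the block:** The 55° tilt needed there was out of reach because joint 3 was at its limit. I put the pins in with the stem leaning about 16° and swung it upright against the slot wall with a light grip.
- **Camera disagreement:** The cameras disagreed by 1–3 mm across y, within the calibration error and what I could allow for. A tilt estimate from the head's surface was noisy, so I judged uprightness from the pictures and the heights.

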